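# Put the hanging rail back on the slotted spice rack

### The job

The hanging rail of the spice rack has been taken down. Hook the loose steel bracket into the empty slotted upright, level with its twin on the other upright, press it down until it is fully home and the spring catch has snapped out over it, and then lay the rail into the cups of both brackets and let go. Leave the spice jars, the pepper mill and the egg cup standing where they are.

Things in the scene. Friction and masses are not known exactly. Their poses are not given: they have to be found in the camera images.
- rack: Spice rack fixed to the worktop, about 410 mm tall: dark wooden foot 125x270x18, two dark steel slotted uprights 180 mm apart, dark wooden shelf on top. Origin: on the worktop, midway between the uprights in the plane of their front faces; x points away from the front (robot side), y along the rack, z up. The shelf, underside 398 up, overhangs the front faces by 56: keep the tool tilted under it.
- seat (a point): On the front face of the empty upright: where bracket's origin must end, axes parallel to the rack's. The 3 mm sheet has slots 12 wide, 26 high, pitch 36; the bracket's two hooks go into those whose lower edges are 13 and 85 above this point. Enter level, 14 to 20 (best 17) above it, hooks through until back face meets sheet, then down. The upright is 32 wide.
- catch (a joint): Spring tongue of the empty upright, in the slot between the two hook slots, 52 to 64 mm above seat, hinged at its top, foot 5.5 proud of the sheet. 0 rad = out (at rest), about 0.47 = pushed flush. Coming down, the bracket's strike bar pushes it in (5 to 15 N down at the tab; its weight alone is not enough); when the bracket is home it springs out above the bar and bars lifting.
- bracket: Loose steel bracket, about 0.22 kg, standing on the worktop. Origin: middle of the lower edge of its back face; x to the hooks, z up. Back flange 28 wide, 106 high, 4 thick; hooks (6 mm bars, out 11, then 14 down) on +x at heights 16 and 88; strike bar 45 to 50 high. Arm: level bar 10 thick (y), 26 high, from x=-4 to -100: grip it there across y. Rail cup 20 wide from x=-99 to -131, lips 41 high.
- tab (a point): Middle of the top of the bracket's thumb tab: a level lip 20 mm (x) by 28 (y) at the top of the flange, on its arm side, 106 above the bracket's underside and 10 in front of its back face. Press down here to lock the bracket.
- cup (a point): Where the rail's axis comes to lie in the loose bracket's cup: 115 mm in front of its back face, 28 above its underside. The cup is open at the top, 20 wide at the floor and flared, floor 8 below this point, lips 13 above it.
- twin_cup (a point): The same point in the twin bracket's cup. The twin is an identical bracket already locked on the other upright, which may be the left or the right one; it shows how the loose one must hang.
- rail_home (a point): Midway between the two cup points once the loose bracket is home: where rail's origin must end, with the rail along this frame's y; axes parallel to the rack's. 115 mm in front of the uprights, 161 above the worktop. Lower the rail from above.
- rail: Loose hanging rail, about 0.16 kg, lying on the worktop: steel tube of 16 mm diameter along y, 240 long, with square wooden blocks 22x14x22 on its ends, which stay outside the cups. Origin: the middle of its axis, 11 above the worktop at the start. Either way round is right.
- jar_1: Spice jar, 45 mm diameter, 106 tall, red cap, loose on the rack's top shelf. Origin at its underside. Leave it alone.
- jar_2: Another such spice jar on the rack's top shelf. Origin at its underside. Leave it alone.
- pepper_mill: Dark wooden pepper mill, 58 mm diameter, 160 tall, standing on the worktop. Origin at its underside. Leave it alone.
- egg_cup: Wooden egg cup, 45 mm diameter, 56 tall, on the worktop in front of the rack. Origin at its underside. Leave it alone.

How it is judged:
On the way:
1. the bracket hangs fully home in the empty upright and the catch has snapped out over it (z of bracket in the frame of seat between -0.004 and 0.004 m and horizontal distance between bracket and seat below 0.006 m and angle between the z axis of bracket and the z axis of seat, either way round below 0.09 rad and angle between the x axis of bracket and the x axis of seat, either way round below 0.12 rad and value of joint catch below 0.15 rad), for 0.2 s.
At the end, for the whole second after the job is handed in: The loose bracket hangs home in the empty upright (within 4 mm in height, 6 mm in plan, 5 degrees of upright, 7 in plan) with the catch out; the rail rests in both cups (within 8 mm across, 16 mm along, 7 mm in height, 4 degrees); both are let go and at rest (all of step 1 and x of rail in the frame of rail_home between -0.008 and 0.008 m and y of rail in the frame of rail_home between -0.016 and 0.016 m and z of rail in the frame of rail_home between -0.007 and 0.007 m and angle between the y axis of rail and the y axis of rail_home, either way round below 0.07 rad and linear speed of each of rail, bracket below 0.02 m/s); the robot touches nothing.
It fails at once if a spice jar on the rack's shelf is shoved more than 3 cm or tipped over (distance of any of jar_1, jar_2 from where it was at the start of the episode above 0.03 m or angle between any of jar_1, jar_2's own z axis and vertical above 0.5 rad).
It fails at once if the pepper mill or the egg cup is shoved more than 3 cm or tipped over (distance of any of pepper_mill, egg_cup from where it was at the start of the episode above 0.03 m or angle between any of pepper_mill, egg_cup's own z axis and vertical above 0.5 rad).
It also fails if it takes over 67 s, if anything falls off the work surface, if the arm or the gripper's body presses on something with over 40 N, if the wrist force passes 120 N, or if a joint passes its speed limit or range.

### The arm

A 6-joint arm with a two-finger parallel gripper is mounted at the origin on a cart in front of the work surface, level with it; the furniture and walls round the work are solid. World frame = base frame: x ahead of the robot, y to its left, z up, the work surface at z = 0. Lengths are in m, angles in rad, forces in N, time in s.
With the tool pointing down it reaches from about 0.4 to 0.825 m from the base axis. Payload 7 kg.
Tool frame: the origin (TCP) lies on the centre line of the jaws, within the pads' length; the fingertips stand 22 mm ahead of it and the grasp point (between the pads) lies 3 mm ahead of it (arm.tcp_to_tips is the distance from the TCP to the fingertips, in m); z points along the fingers, y is the line along which they close (so a half turn about z gives the same grasp; the last joint's range is limited). The gripper opens to 88 mm and grips with 3 to 60 N. Pads are 19 mm wide; open, the fingers measure 130 mm over their backs; the gripper's body (78 mm by 193 mm) begins 47 mm behind the grasp point.
Start: joints at [-0.95, 0.359, 0.012, 0, -1.224, -0.288], TCP at [0.22, -0.638, 0.249] pointing down, gripper open.
Joint ranges: [-3.07, 3.07], [-1.43, 2.12], [-1.02, 1.25], [-3.03, 1.67], [-3.05, -0], [-3.03, 3.03]. Speed limits (rad/s): [2.39, 2.39, 3.01, 3.14, 3.14, 3.14].

### API

Orientations are given as [roll, pitch, yaw] about the fixed x, y, z axes, in that order (R = Rz(yaw) Ry(pitch) Rx(roll)).
In Python, from station import arm gives the robot as it stands.
- The arm moves only by the tool jog_arm, never from a script. Its argument "targets" is a list of rows, each an object of numbers: "dx", "dy", "dz": the shift along the tool's x, y, z in mm; "rx", "ry", "rz": the turn, a rotation vector about the tool's x, y, z in rad; "gripper": the closure, from 0 (fully open) to 1 (shut). In form: [{"dx": .., "dy": .., "dz": .., "rx": .., "ry": .., "rz": .., "gripper": ..}, ...]. A call has exactly 8 rows; each row is the pose to reach, as a shift and turn from the pose commanded when the call began, along the tool's axes at that moment; what a row does not reach only later rows make up. A row lasts 1/12 s, in which the tool goes at most 41.7 mm and 7.16 degrees, less where a joint would pass 70% of its speed; a pose out of reach is approached as far as the arm can. A call with a gripper value outside its range is refused whole. The fingers move at their own pace and stop on an object; "force" is the grip in N (left out, the last holds). Time passes only in rows, so rows that repeat a pose let the fingers close, or fill a call up. It gives the time, the measured TCP pose, the force, the opening and the grip force at its end, in the units of the state.
- arm.get_state(): the state, without advancing time (a new reading comes with each control period).
- arm.grab_frame(name): name is "scene" or "top" or "wrist"; returns a dict with "frame" (384x512x3 uint8, red, green, blue), "z_map" (384x512 float32, m along the optical axis (not along the pixel's ray), 0 where there is no reading), "fx", "fy", "cx", "cy" (pixels), "distortion" ([k1, k2, p1, p2, k3] as OpenCV has them; the pictures are not rectified), "view" (4x4, takes a point from world to camera coordinates). Camera axes: x right, y down, z forward; pixel columns grow to the right and rows downward; lengths in m; the calibration is good to about 2 mm. A picture is of the moment at which its call begins.
- arm.job_done(): hands the job in; it is judged then, once.
The state is a dict: "t": time; "q": joint angles; "qd": joint speeds; "joint_efforts": joint torques, N m; "eef_pos": TCP position; "ee_rot": TCP orientation; "force": force on the tool from outside, world axes, zero at the start; "moment": the same for the moment, N m; "width": finger opening in m; "gripper_force": force on a finger pad.
Only numpy, scipy, OpenCV 4.12 (cv2) and the standard library are available. Lean on these libraries where they do the work, as an engineer would, in place of code of your own. Each camera call takes 0.05 s, during which the arm holds its last target. There are 200 camera calls.

## Working session

There is one attempt and no reset: what is moved stays moved. The work goes in short steps, Python scripts to look and compute and a tool call to move; the robot and the scene stay as the last step left them, time stands still between calls to the robot, and variables do not carry over. Pictures are saved under pics/ and viewed, at most 10 in all, crops included, and the job is handed in when it is done.

Besides the shell and the picture viewer there is one more tool, called after "Call:" as a command line: name --argument value ..., lists and objects as JSON in quotes. jog_arm: Moves the arm, as the interface text tells. Its arguments: {"type":"object","properties":{"targets":{"type":"array","items":{"type":"object","properties":{"dx":{"type":"number"},"dy":{"type":"number"},"dz":{"type":"number"},"rx":{"type":"number"},"ry":{"type":"number"},"rz":{"type":"number"},"gripper":{"type":"number"}}}},"force":{"type":"number"}},"required":["targets"]}

```bash
ls; mkdir -p pics
cat > h.py <<'E'
import numpy as np, cv2, json
from station import arm
from scipy.spatial.transform import Rotation as R
def grab(n):
    f=arm.grab_frame(n); np.savez('last_'+n,**{k:np.array(v) for k,v in f.items()}); return f
def load(n): return dict(np.load('last_'+n+'.npz'))
def K(f): return np.array([[f['fx'],0,f['cx']],[0,f['fy'],f['cy']],[0,0,1]],float)
def cloud(f):
    h,w=f['z_map'].shape; u,v=np.meshgrid(np.arange(w),np.arange(h))
    p=cv2.undistortPoints(np.stack([u,v],-1).reshape(-1,1,2).astype(float),K(f),np.array(f['distortion'],float)).reshape(h,w,2)
    z=f['z_map'][...,None]; c=np.concatenate([p*z,z],-1)
    V=np.array(f['view']); P=(c-V[:3,3])@V[:3,:3]; P[f['z_map']<=0]=np.nan; return P
def proj(f,P):
    V=np.array(f['view']); r=cv2.Rodrigues(V[:3,:3])[0]
    return cv2.projectPoints(np.array(P,float).reshape(-1,1,3),r,V[:3,3],K(f),np.array(f['distortion'],float))[0].reshape(-1,2)
E
python3 - <<'E'
from h import *
for n in ['scene','top','wrist']:
    f=grab(n); cv2.imwrite(f'pics/{n}0.png',f['frame'][...,::-1]); V=np.array(f['view']); print(n,f['fx'],f['cx'],-V[:3,:3].T@V[:3,3],V[2,:3])
a=[cv2.imread(f'pics/{n}0.png') for n in ['scene','top']]
cv2.imwrite('pics/two0.png',cv2.resize(np.vstack(a),(512*600//768*1,600)) )
print(arm.get_state())
E
```

```text
pics
scene 460.71486746368095 254.53861851720632 [0.03210644 0.93487365 1.10780995] [ 0.40147302 -0.67111121 -0.62324085]
top 382.3294636456927 254.18736635077445 [0.30624622 0.03967049 1.53231289] [ 0.20118748 -0.02658002 -0.97919206]
wrist 328.5123181279031 254.12850121967244 [ 0.15223706 -0.66123786  0.384611  ] [ 0.25297962  0.08902131 -0.96336728]
{'t': 0.15, 'q': array([-9.49918209e-01,  3.59223398e-01,  1.12749529e-02, -2.04636405e-04,
       -1.22409127e+00, -2.88065840e-01]), 'qd': array([-0.00068077, -0.00213295,  0.00409635,  0.00301643, -0.00023447,
       -0.00058448]), 'joint_efforts': array([-3.01831569e-03, -5.83273709e+01,  2.93291223e+01,  7.00125128e+00,
        8.81055370e-03, -1.07869985e-04]), 'eef_pos': array([ 0.22035836, -0.63766934,  0.24784868]), 'ee_rot': array([ 3.14034584e+00, -1.68800339e-04, -2.80884993e+00]), 'force': array([ 0.21453926, -0.92687577, -0.3299875 ]), 'moment': array([0.02920819, 0.01936202, 0.05096944]), 'gripper_force': 0.0, 'width': 0.0878418264209448}
```

View pics/scene0.png

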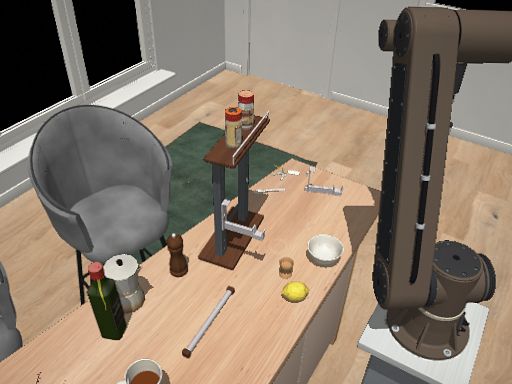

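View pics/top0.png

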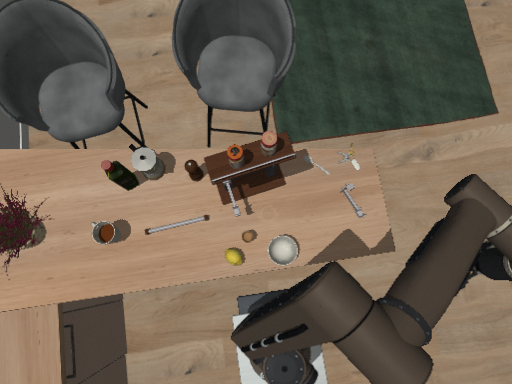

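The scene view shows the twin on the left (+y) upright at about (240,222), the rail at (210,320), and the loose bracket at about (325,188). In the top view the bracket is at (352,200), the rail at (177,225), the egg cup at (249,236) and the mill at (194,169).

```bash
python3 - <<'E'
from h import *
for n in ['top','scene']:
    f=load(n);P=cloud(f)
    print(n)
    def reg(name,u0,u1,v0,v1,z0,z1,col=None):
        Q=P[v0:v1,u0:u1].reshape(-1,3); c=f['frame'][v0:v1,u0:u1].reshape(-1,3).astype(int)
        m=(Q[:,2]>z0)&(Q[:,2]<z1)
        if col: m&=col(c)
        Q=Q[m]
        if len(Q)<5: print(name,len(Q));return
        r=cv2.minAreaRect((Q[:,:2]*1000).astype(np.float32)); 
        print(name,len(Q),'mean',Q.mean(0).round(4),'rect',np.round(r[0],1),np.round(r[1],1),round(r[2],2),'z',np.percentile(Q[:,2],[2,50,98]).round(3))
    dark=lambda c:(c.sum(1)<200)
    if n=='top':
        reg('bracket',335,370,178,222,.004,.15); reg('br hi',335,370,178,222,.06,.15);reg('rail',140,215,205,240,.004,.05)
        reg('shelf',195,305,125,195,.39,.43); reg('foot',195,305,125,215,.01,.03,dark)
        reg('twin',215,245,170,220,.1,.25);reg('egg',235,260,225,245,.03,.08);reg('mill',180,206,155,182,.1,.2);reg('lemon',222,245,245,268,.02,.1);reg('bowl',266,302,232,268,.01,.15)
        reg('wrench1',305,332,150,178,.003,.05);reg('thing2',335,365,142,172,.003,.05)
    else:
        reg('bracket',298,348,172,200,.004,.15);reg('rail',180,240,282,360,.004,.05)
        reg('shelf',200,275,110,166,.39,.43); reg('foot',195,270,205,270,.01,.03,dark)
        reg('upL',208,232,165,250,.05,.38,dark);reg('upR',236,252,165,212,.05,.38,dark);reg('twin',218,268,195,245,.1,.25,lambda c:c.sum(1)>300)
E
python3 - <<'E'
import cv2
s=cv2.imread('pics/scene0.png');t=cv2.imread('pics/top0.png')
a=cv2.resize(s[160:270,195:350],None,fx=5,fy=5,interpolation=cv2.INTER_CUBIC)
cv2.imwrite('pics/c1.png',a)
E
```

```text
top
bracket 387 mean [ 0.5208 -0.3848  0.025 ] rect [ 524.6 -389.3] [139.6 180.4] 78.73 z [0.004 0.01  0.109]
br hi 49 mean [ 0.561  -0.362   0.1018] rect [ 564.1 -361.9] [30.  29.1] 24.02 z [0.071 0.105 0.111]
rail 498 mean [0.5347 0.327  0.0118] rect [539.8 325.9] [303.4 137.5] 81.35 z [0.004 0.012 0.024]
shelf 1835 mean [0.6362 0.0115 0.4098] rect [641.3   6.8] [ 91.7 269.9] 9.92 z [0.404 0.41  0.416]
foot 1200 mean [0.6446 0.0086 0.0177] rect [650.   51.7] [365.2 147. ] 85.79 z [0.011 0.017 0.025]
twin 161 mean [0.5733 0.0859 0.1609] rect [572.7  83.8] [133.3  30.9] 11.89 z [0.109 0.158 0.241]
egg 107 mean [0.4371 0.0528 0.0448] rect [436.4  52.1] [42.5 38.9] 81.39 z [0.033 0.043 0.06 ]
mill 151 mean [0.7205 0.2227 0.1389] rect [724.6 223.5] [45.8 47.9] 84.69 z [0.11  0.142 0.159]
lemon 231 mean [0.3676 0.1161 0.0483] rect [368.3 117.2] [65.8 57.7] 81.27 z [0.032 0.049 0.061]
bowl 636 mean [ 0.3636 -0.0748  0.0311] rect [366.8 -72.4] [112.2 120.8] 86.8 z [0.011 0.027 0.058]
wrench1 188 mean [ 0.6939 -0.2823  0.0054] rect [ 692.5 -280.5] [108.7 118. ] 79.92 z [0.003 0.005 0.014]
thing2 185 mean [ 0.6891 -0.4151  0.0053] rect [ 701.  -413.6] [121.8 121.5] 81.0 z [0.003 0.005 0.01 ]
scene
bracket 298 mean [ 0.5162 -0.3816  0.0211] rect [ 530.3 -417. ] [194.9 178.8] 27.6 z [0.004 0.017 0.089]
rail 781 mean [0.5337 0.3291 0.0134] rect [541.  322.7] [177.8 262.1] 33.42 z [0.004 0.016 0.024]
shelf 1255 mean [0.6264 0.0466 0.4104] rect [641.6  13.1] [ 91.4 270. ] 10.0 z [0.402 0.41  0.426]
foot 624 mean [0.6577 0.0072 0.0172] rect [663.5  13.1] [122.6 278.1] 10.6 z [0.011 0.017 0.026]
upL 470 mean [0.6454 0.104  0.256 ] rect [660.3  55.9] [ 28. 138.] 12.23 z [0.065 0.295 0.37 ]
upR 488 mean [ 0.6765 -0.0648  0.1583] rect [678.9 -68.4] [26.8 52.1] 4.52 z [0.063 0.16  0.253]
twin 470 mean [0.5825 0.0947 0.1649] rect [573.8  88.6] [135.7  33.5] 12.11 z [0.135 0.155 0.24 ]
```

View pics/c1.png

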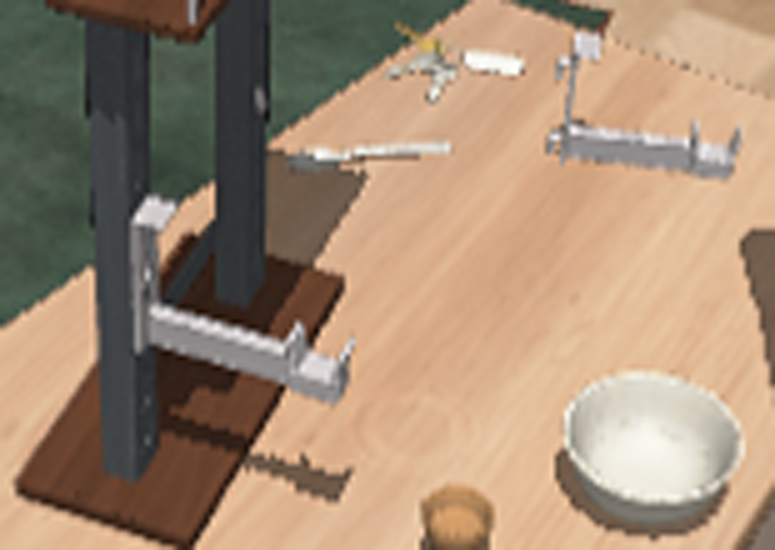

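The crop confirms that the twin hangs on the left upright with its tab at crop (158,210). The loose bracket stands upright with its cup towards the robot. Next I measure the axes.

Run:
```python
from h import *
def line(Q):
    c=Q.mean(0);u,s,vt=np.linalg.svd(Q-c);d=vt[0]; return c.round(4),d.round(3),round(float(np.arctan2(d[1],d[0])),3),(Q-c)@d
for n in ['top','scene']:
    f=load(n);P=cloud(f);c=f['frame'].astype(int);gray=(c.max(2)-c.min(2)<30)
    X,Y,Z=P[...,0],P[...,1],P[...,2]
    box=lambda x0,x1,y0,y1:(X>x0)&(X<x1)&(Y>y0)&(Y<y1)
    print(n)
    b=box(.40,.62,-.47,-.32)&(Z<.13)
    arm_=P[b&(Z>.018)&(Z<.034)]
    for nm,m in [('arm z18-34',b&(Z>.018)&(Z<.034)),('arm all',b&gray&(Z>.008)&(Z<.045)),('tab',b&(Z>.095)),('lips',b&(Z>.035)&(Z<.05))]:
        Q=P[m]; 
        if len(Q)<3: print(nm,len(Q));continue
        l=line(Q[:,:2]); print(nm,len(Q),l[:3],'ext',l[3].min().round(3),l[3].max().round(3),'z',np.median(Q[:,2]).round(4), 'span',Q.min(0).round(3),Q.max(0).round(3))
    m=box(.4,.65,.18,.5)&(Z>.008)&(Z<.03)&(c.sum(2)>0); Q=P[m];l=line(Q[:,:2]);print('rail',len(Q),l[:3],l[3].min().round(3),l[3].max().round(3))
    m=box(.5,.75,-.2,.2)&(Z>.40)&(Z<.417); r=cv2.minAreaRect((P[m][:,:2]*1000).astype(np.float32));print('shelf',r)
    t=box(.5,.68,.04,.14)&(Z>.1)&(Z<.25)&(c.sum(2)>260)&gray
    for nm,m in [('twin arm',t&(Z>.145)&(Z<.165)),('twin tab',t&(Z>.232)),('twin lips',t&(Z>.166)&(Z<.18))]:
        Q=P[m]
        if len(Q)<3: continue
        l=line(Q[:,:2]);print(nm,len(Q),l[:3],l[3].min().round(3),l[3].max().round(3),np.median(Q[:,2]).round(4))
    # upright front faces
    yaw=.175;o=np.array([.651,.0117]);U=(P[...,:2]-o)@np.array([[np.cos(yaw),-np.sin(yaw)],[np.sin(yaw),np.cos(yaw)]])
    for nm,s in [('L',90),('R',-90)]:
        m=(abs(U[...,0])<.04)&(abs(U[...,1]-s/1000)<.03)&(Z>.05)&(Z<.38)&(c.sum(2)<220)
        Q=U[m]; 
        if len(Q): print('up',nm,len(Q),np.percentile(Q,[1,10,50,90,99],axis=0).round(4).tolist())
```

```text
top
arm z18-34 101 (array([ 0.5055, -0.3863]), array([-0.913, -0.408]), -2.721) ext -0.078 0.063 z 0.0248 span [ 0.445 -0.42   0.018] [ 0.577 -0.35   0.033]
arm all 140 (array([ 0.5   , -0.3869]), array([-0.916, -0.402]), -2.728) ext -0.083 0.059 z 0.0239 span [ 0.443 -0.42   0.008] [ 0.577 -0.347  0.043]
tab 39 (array([ 0.559 , -0.3641]), array([-0.442,  0.897]), 2.029) ext -0.015 0.014 z 0.1068 span [ 0.546 -0.378  0.099] [ 0.572 -0.349  0.112]
lips 13 (array([ 0.4784, -0.3957]), array([-0.873, -0.487]), -2.633) ext -0.096 0.037 z 0.0392 span [ 0.443 -0.416  0.036] [ 0.561 -0.347  0.048]
rail 294 (array([0.5274, 0.327 ]), array([-0.096,  0.995]), 1.667) -0.14 0.181
shelf ((641.33984375, 6.778839111328125), (91.68114471435547, 269.9125061035156), 9.922419548034668)
twin arm 105 (array([0.5671, 0.0854]), array([-0.985, -0.175]), -2.965) -0.069 0.06 0.1573
twin tab 8 (array([0.6192, 0.0974]), array([ 0.125, -0.992]), -1.445) -0.01 0.009 0.2378
twin lips 15 (array([0.5319, 0.0784]), array([-0.983, -0.181]), -2.96) -0.059 0.026 0.171
up L 34 [[-0.0211, 0.0616], [-0.0038, 0.0708], [0.001
[... 711 characters left out ...]
0.416  0.035] [ 0.576 -0.342  0.046]
rail 504 (array([0.5274, 0.3401]), array([ 0.094, -0.996]), -1.477) -0.118 0.138
shelf ((641.6451416015625, 13.114067077636719), (91.44270324707031, 269.9917297363281), 9.99942398071289)
twin arm 244 (array([0.5741, 0.0928]), array([-0.984, -0.176]), -2.965) -0.088 0.067 0.1543
twin tab 48 (array([0.6293, 0.1013]), array([-0.21 ,  0.978]), 1.783) -0.016 0.013 0.2378
twin lips 41 (array([0.5724, 0.0924]), array([-0.983, -0.182]), -2.958) -0.067 0.067 0.172
up L 815 [[0.0016, 0.0751], [0.0031, 0.0821], [0.0114, 0.1045], [0.0234, 0.1073], [0.0272, 0.1095]]
up R 589 [[0.0014, -0.1066], [0.0027, -0.1002], [0.0088, -0.0761], [0.0236, -0.0719], [0.0275, -0.068]]
```

```bash
cat >> h.py <<'E'
def tool(tilt,yaw):
    z=np.array([np.sin(tilt)*np.cos(yaw),np.sin(tilt)*np.sin(yaw),-np.cos(tilt)]); y=np.array([-np.sin(yaw),np.cos(yaw),0])
    return np.column_stack([np.cross(y,z),y,z])
def go(g,tilt,yaw,back=0,cur=None):
    "grasp point g, backed off along the tool; prints shift mm and rotvec from current pose"
    s=arm.get_state(); p=s['eef_pos']; C=R.from_euler('xyz',s['ee_rot']).as_matrix()
    T=tool(tilt,yaw); t=np.array(g)-T[:,2]*(.003+back)
    print('d',(C.T@(t-p)*1000).round(1),'r',R.from_matrix(C.T@T).as_rotvec().round(3),'t',round(s['t'],2),'p',p.round(4),'f',s['force'].round(1),'w',round(s['width'],4))
E
python3 -c "
from h import *
go([.5277,-.374,.026],.5236,.41,.12)"
```

```text
d [-315.3  143.9  115.5] r [-0.019 -0.523 -0.076] t 0.15 p [ 0.2204 -0.6377  0.2478] f [ 0.2 -0.9 -0.3] w 0.0878
```

Call:
jog_arm --targets '[{"dx": -40, "dy": 18, "dz": 14, "rx": -0.002, "ry": -0.065, "rz": -0.01}, {"dx": -80, "dy": 36, "dz": 28, "rx": -0.005, "ry": -0.13, "rz": -0.02}, {"dx": -120, "dy": 54, "dz": 43, "rx": -0.007, "ry": -0.2, "rz": -0.03}, {"dx": -158, "dy": 72, "dz": 58, "rx": -0.01, "ry": -0.26, "rz": -0.038}, {"dx": -197, "dy": 90, "dz": 72, "rx": -0.012, "ry": -0.33, "rz": -0.047}, {"dx": -236, "dy": 108, "dz": 86, "rx": -0.014, "ry": -0.39, "rz": -0.057}, {"dx": -276, "dy": 126, "dz": 101, "rx": -0.017, "ry": -0.46, "rz": -0.067}, {"dx": -315, "dy": 144, "dz": 115, "rx": -0.019, "ry": -0.523, "rz": -0.076}]'

```text
invalid input at $.targets[0]: expected keys dx, dy, dz, rx, ry, rz, gripper
```

Run:
```python
from h import *
go([.5277,-.374,.026],.5236,.41,.12)
f=grab('wrist');cv2.imwrite('pics/w1.png',f['frame'][...,::-1])
P=cloud(f);X,Y,Z=P[...,0],P[...,1],P[...,2]
b=(X>.42)&(X<.62)&(Y>-.46)&(Y<-.30)
for nm,m in [('arm',b&(Z>.019)&(Z<.032)),('tab',b&(Z>.1)&(Z<.112)),('lips',b&(Z>.035)&(Z<.05))]:
    Q=P[m]
    if len(Q)<5: print(nm,len(Q));continue
    c=Q[:,:2].mean(0);d=np.linalg.svd(Q[:,:2]-c,full_matrices=False)[2][0];r=cv2.minAreaRect((Q[:,:2]*1000).astype(np.float32))
    print(nm,len(Q),c.round(4),np.arctan2(d[1],d[0]).round(3),r,np.median(Q[:,2]).round(4))
```

```text
d [-315.3  143.9  115.5] r [-0.019 -0.523 -0.076] t 0.15 p [ 0.2204 -0.6377  0.2478] f [ 0.2 -0.9 -0.3] w 0.0878
arm 0
tab 0
lips 0
```

View pics/w1.png

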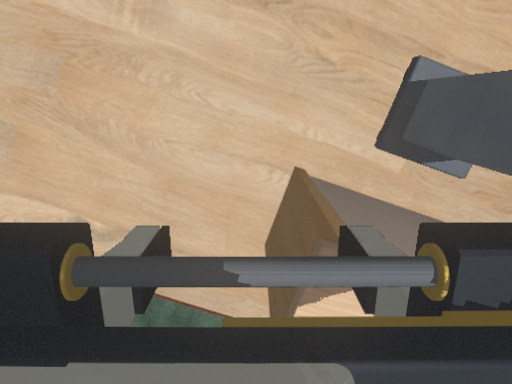

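The move was refused because every key must be present. The wrist view shows the two fingers at about (135,270) and (375,270), with only the table edge below them.

Call:
jog_arm --targets '[{"dx": -40, "dy": 18, "dz": 14, "rx": -0.002, "ry": -0.065, "rz": -0.01, "gripper": 0}, {"dx": -80, "dy": 36, "dz": 28, "rx": -0.005, "ry": -0.13, "rz": -0.02, "gripper": 0}, {"dx": -120, "dy": 54, "dz": 43, "rx": -0.007, "ry": -0.2, "rz": -0.03, "gripper": 0}, {"dx": -158, "dy": 72, "dz": 58, "rx": -0.01, "ry": -0.26, "rz": -0.038, "gripper": 0}, {"dx": -197, "dy": 90, "dz": 72, "rx": -0.012, "ry": -0.33, "rz": -0.047, "gripper": 0}, {"dx": -236, "dy": 108, "dz": 86, "rx": -0.014, "ry": -0.39, "rz": -0.057, "gripper": 0}, {"dx": -276, "dy": 126, "dz": 101, "rx": -0.017, "ry": -0.46, "rz": -0.067, "gripper": 0}, {"dx": -315, "dy": 144, "dz": 115, "rx": -0.019, "ry": -0.523, "rz": -0.076, "gripper": 0}]'

```text
t: 0.87
eef_pos: [0.4507, -0.4184, 0.1435]
ee_rot: [-3.139, 0.527, -2.73]
force: [1.0, -0.1, -0.4]
width: 0.0875
gripper_force: 0.0
```

```bash
cat > m.py <<'E'
from h import *
go([.5277,-.374,.026],.5236,.41,.12)
f=grab('wrist');cv2.imwrite('pics/w2.png',f['frame'][...,::-1])
P=cloud(f);X,Y,Z=P[...,0],P[...,1],P[...,2]
b=(X>.42)&(X<.62)&(Y>-.46)&(Y<-.30)
for nm,m in [('arm',b&(Z>.019)&(Z<.032)),('tab',b&(Z>.1)&(Z<.112)),('lips',b&(Z>.035)&(Z<.05))]:
    Q=P[m]
    if len(Q)<5: print(nm,len(Q));continue
    c=Q[:,:2].mean(0);d=np.linalg.svd(Q[:,:2]-c,full_matrices=False)[2][0];r=cv2.minAreaRect((Q[:,:2]*1000).astype(np.float32))
    print(nm,len(Q),c.round(4),np.arctan2(d[1],d[0]).round(3),r,np.median(Q[:,2]).round(4))
E
python3 m.py
```

```text
d [-17.7  10.   22.9] r [-0.002  0.003  0.001] t 0.87 p [ 0.4507 -0.4184  0.1435] f [ 1.  -0.1 -0.4] w 0.0875
arm 1676 [ 0.504  -0.3854] 0.405 ((509.8250427246094, -382.35626220703125), (132.66917419433594, 28.00749969482422), 22.883827209472656) 0.0267
tab 481 [ 0.5576 -0.3624] 1.992 ((559.240966796875, -361.4728088378906), (19.471763610839844, 27.710988998413086), 22.01793098449707) 0.1068
lips 710 [ 0.494  -0.3896] 0.406 ((507.37774658203125, -382.4290771484375), (132.21408081054688, 27.827714920043945), 22.19352912902832) 0.0408
```

View pics/w2.png

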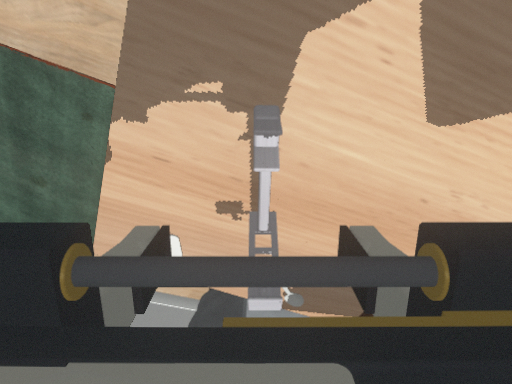

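The wrist view shows the cup at (266,135) and the tab at (264,302), with the arm running down the centre between the fingers. The tab rectangle is 19.5x27.7 at z = .107, which matches the sizes given.

```bash
python3 -c "
from h import *
go([.5269,-.3753,.026],.5236,.397,0)"
```

```text
d [-13.7   4.4 137.2] r [0.011 0.008 0.01 ] t 0.92 p [ 0.4528 -0.4129  0.1399] f [ 0.9  4.6 -5. ] w 0.0871
```

Call:
jog_arm --targets '[{"dx": -6, "dy": 2, "dz": 20, "rx": 0, "ry": 0, "rz": 0.005, "gripper": 0}, {"dx": -10, "dy": 3, "dz": 50, "rx": 0.005, "ry": 0.004, "rz": 0.01, "gripper": 0}, {"dx": -13, "dy": 4, "dz": 80, "rx": 0.011, "ry": 0.008, "rz": 0.01, "gripper": 0}, {"dx": -13, "dy": 4, "dz": 85, "rx": 0.011, "ry": 0.008, "rz": 0.01, "gripper": 0}, {"dx": -13, "dy": 4, "dz": 85, "rx": 0.011, "ry": 0.008, "rz": 0.01, "gripper": 0}, {"dx": -13, "dy": 4, "dz": 85, "rx": 0.011, "ry": 0.008, "rz": 0.01, "gripper": 0}, {"dx": -13, "dy": 4, "dz": 85, "rx": 0.011, "ry": 0.008, "rz": 0.01, "gripper": 0}, {"dx": -13, "dy": 4, "dz": 85, "rx": 0.011, "ry": 0.008, "rz": 0.01, "gripper": 0}]'

```text
t: 1.58
eef_pos: [0.4971, -0.3957, 0.0778]
ee_rot: [-3.133, 0.516, -2.742]
force: [1.2, 0.4, 0.2]
width: 0.0874
gripper_force: 0.0
```

```bash
python3 -c "
from h import *
go([.5269,-.3753,.026],.5236,.397,0)"
```

```text
d [-5.2  7.7 59.4] r [-0.007 -0.008  0.003] t 1.58 p [ 0.4971 -0.3957  0.0778] f [1.2 0.4 0.2] w 0.0874
```

Call:
jog_arm --targets '[{"dx": -5, "dy": 8, "dz": 5, "rx": -0.007, "ry": -0.008, "rz": 0, "gripper": 0}, {"dx": -5, "dy": 8, "dz": 25, "rx": -0.007, "ry": -0.008, "rz": 0, "gripper": 0}, {"dx": -5, "dy": 8, "dz": 42, "rx": -0.007, "ry": -0.008, "rz": 0, "gripper": 0}, {"dx": -5, "dy": 8, "dz": 52, "rx": -0.007, "ry": -0.008, "rz": 0, "gripper": 0}, {"dx": -5, "dy": 8, "dz": 58, "rx": -0.007, "ry": -0.008, "rz": 0, "gripper": 0}, {"dx": -5, "dy": 8, "dz": 59, "rx": -0.007, "ry": -0.008, "rz": 0, "gripper": 0}, {"dx": -5, "dy": 8, "dz": 59, "rx": -0.007, "ry": -0.008, "rz": 0, "gripper": 0}, {"dx": -5, "dy": 8, "dz": 59, "rx": -0.007, "ry": -0.008, "rz": 0, "gripper": 0}]'

```text
t: 2.25
eef_pos: [0.5251, -0.3749, 0.0277]
ee_rot: [-3.141, 0.523, -2.742]
force: [0.2, -0.5, -0.6]
width: 0.0874
gripper_force: 0.0
```

```bash
python3 -c "
from h import *
go([.5269,-.3753,.026],.5236,.397,0)"
```

```text
d [-0.5 -1.1 -0.8] r [ 0.001 -0.     0.002] t 2.25 p [ 0.5251 -0.3749  0.0277] f [ 0.2 -0.5 -0.6] w 0.0874
```

Call:
jog_arm --force 45 --targets '[{"dx": 0, "dy": -1, "dz": 0, "rx": 0, "ry": 0, "rz": 0, "gripper": 1}, {"dx": 0, "dy": -1, "dz": 0, "rx": 0, "ry": 0, "rz": 0, "gripper": 1}, {"dx": 0, "dy": -1, "dz": 0, "rx": 0, "ry": 0, "rz": 0, "gripper": 1}, {"dx": 0, "dy": -1, "dz": 0, "rx": 0, "ry": 0, "rz": 0, "gripper": 1}, {"dx": 0, "dy": -1, "dz": 0, "rx": 0, "ry": 0, "rz": 0, "gripper": 1}, {"dx": 0, "dy": -1, "dz": 0, "rx": 0, "ry": 0, "rz": 0, "gripper": 1}, {"dx": 0, "dy": -1, "dz": 0, "rx": 0, "ry": 0, "rz": 0, "gripper": 1}, {"dx": 0, "dy": -1, "dz": 0, "rx": 0, "ry": 0, "rz": 0, "gripper": 1}]'

```text
t: 2.92
eef_pos: [0.5254, -0.3756, 0.0274]
ee_rot: [3.141, 0.523, -2.742]
force: [-1.1, -0.3, -0.5]
width: 0.0397
gripper_force: 0.0
```

Run:
```python
from h import *
s=arm.get_state();print(s['width'],s['gripper_force'],s['force'])
# bracket in tool frame: origin xy from tab estimate; yaw = tool yaw once gripped
p=s['eef_pos'];C=R.from_euler('xyz',s['ee_rot']).as_matrix();print(p,C.round(3).tolist())
print('yaw',np.arctan2(-C[0,1],C[1,1]))
b=np.array([.5684,-.3576,0]);print('b in tool',(C.T@(b-p)*1000).round(1))
# pre-insert: grasp = seat + (-45) along rack x, z; 90 mm short, 17 high
yaw=.175;o=np.array([.651,.0117]);x=np.array([np.cos(yaw),np.sin(yaw)]);y=np.array([-x[1],x[0]])
seat=np.r_[o-.09*y,.133];print('seat',seat)
g=seat+np.r_[-x*(.045+.06),.026+.017]; print(g);go(g,.5236,yaw)
```

```text
0.03970807242550292 0.0 [-1.05526651 -0.3193116  -0.48804933]
[ 0.52539051 -0.37555468  0.02742166] [[-0.798, -0.389, 0.46], [-0.337, 0.921, 0.195], [-0.5, 0.0, -0.866]]
yaw 0.3996073487196461
b in tool [-26.7  -0.2  47. ]
seat [ 0.66666973 -0.07692539  0.133     ]
[ 0.56327345 -0.09520674  0.176     ]
d [-199.   243.9  -59.7] r [ 0.112 -0.     0.194] t 2.92 p [ 0.5254 -0.3756  0.0274] f [-1.1 -0.3 -0.5] w 0.0397
```

Call:
jog_arm --force 45 --targets '[{"dx": 0, "dy": 0, "dz": 0, "rx": 0, "ry": 0, "rz": 0, "gripper": 1}, {"dx": 0, "dy": 0, "dz": 0, "rx": 0, "ry": 0, "rz": 0, "gripper": 1}, {"dx": 0, "dy": 0, "dz": 0, "rx": 0, "ry": 0, "rz": 0, "gripper": 1}, {"dx": 0, "dy": 0, "dz": 0, "rx": 0, "ry": 0, "rz": 0, "gripper": 1}, {"dx": 0, "dy": 0, "dz": 0, "rx": 0, "ry": 0, "rz": 0, "gripper": 1}, {"dx": 0, "dy": 0, "dz": 0, "rx": 0, "ry": 0, "rz": 0, "gripper": 1}, {"dx": 0, "dy": 0, "dz": 0, "rx": 0, "ry": 0, "rz": 0, "gripper": 1}, {"dx": 0, "dy": 0, "dz": 0, "rx": 0, "ry": 0, "rz": 0, "gripper": 1}]'

```text
t: 3.58
eef_pos: [0.5255, -0.3757, 0.0275]
ee_rot: [-3.142, 0.523, -2.742]
force: [0.5, -0.8, -0.4]
width: 0.0094
gripper_force: 45.0
```

Call:
jog_arm --targets '[{"dx": -12, "dy": 0, "dz": -20, "rx": 0, "ry": 0, "rz": 0, "gripper": 1}, {"dx": -30, "dy": 0, "dz": -50, "rx": 0, "ry": 0, "rz": 0, "gripper": 1}, {"dx": -50, "dy": 25, "dz": -65, "rx": 0.01, "ry": 0, "rz": 0.02, "gripper": 1}, {"dx": -70, "dy": 55, "dz": -70, "rx": 0.025, "ry": 0, "rz": 0.045, "gripper": 1}, {"dx": -90, "dy": 88, "dz": -70, "rx": 0.04, "ry": 0, "rz": 0.07, "gripper": 1}, {"dx": -110, "dy": 120, "dz": -68, "rx": 0.055, "ry": 0, "rz": 0.1, "gripper": 1}, {"dx": -130, "dy": 150, "dz": -66, "rx": 0.07, "ry": 0, "rz": 0.12, "gripper": 1}, {"dx": -145, "dy": 175, "dz": -65, "rx": 0.08, "ry": 0, "rz": 0.14, "gripper": 1}]'

```text
t: 4.25
eef_pos: [0.543, -0.176, 0.157]
ee_rot: [3.14, 0.525, -2.905]
force: [-0.6, -0.3, -2.3]
width: 0.0097
gripper_force: 45.0
```

```bash
python3 -c "
from h import *
go([.5633,-.0952,.176],.5236,.175)"
```

```text
d [-43.   73.8   0.1] r [0.033 0.001 0.053] t 4.25 p [ 0.543 -0.176  0.157] f [-0.6 -0.3 -2.3] w 0.0097
```

Call:
jog_arm --targets '[{"dx": -10, "dy": 18, "dz": 0, "rx": 0.008, "ry": 0, "rz": 0.013, "gripper": 1}, {"dx": -22, "dy": 38, "dz": 0, "rx": 0.017, "ry": 0, "rz": 0.028, "gripper": 1}, {"dx": -32, "dy": 56, "dz": 0, "rx": 0.025, "ry": 0, "rz": 0.04, "gripper": 1}, {"dx": -39, "dy": 68, "dz": 0, "rx": 0.03, "ry": 0, "rz": 0.05, "gripper": 1}, {"dx": -41, "dy": 71, "dz": 0, "rx": 0.033, "ry": 0, "rz": 0.053, "gripper": 1}, {"dx": -41, "dy": 71, "dz": 0, "rx": 0.033, "ry": 0, "rz": 0.053, "gripper": 1}, {"dx": -41, "dy": 71, "dz": 0, "rx": 0.033, "ry": 0, "rz": 0.053, "gripper": 1}, {"dx": -41, "dy": 71, "dz": 0, "rx": 0.033, "ry": 0, "rz": 0.053, "gripper": 1}]'

```text
t: 4.92
eef_pos: [0.5605, -0.1011, 0.1764]
ee_rot: [-3.141, 0.522, -2.965]
force: [1.0, 0.4, -3.4]
width: 0.0098
gripper_force: 45.0
```

Run:
```python
from h import *
go([.5633,-.0952,.176],.5236,.175)
ims=[]
for n in ['wrist','scene','top']:
    f=grab(n); ims.append(f['frame'][...,::-1])
w=ims[0]; s=cv2.resize(ims[1][130:270,190:290],None,fx=3,fy=3,interpolation=cv2.INTER_CUBIC)
out=np.zeros((420,800,3),np.uint8); out[:384,:497]=w[:,:497]; out[:,500:800]=s; cv2.imwrite('pics/p1.png',out)
```

```text
d [-3.1  5.4 -0.8] r [-0.001 -0.001  0.001] t 4.92 p [ 0.5605 -0.1011  0.1764] f [ 1.   0.4 -3.4] w 0.0098
```

View pics/p1.png

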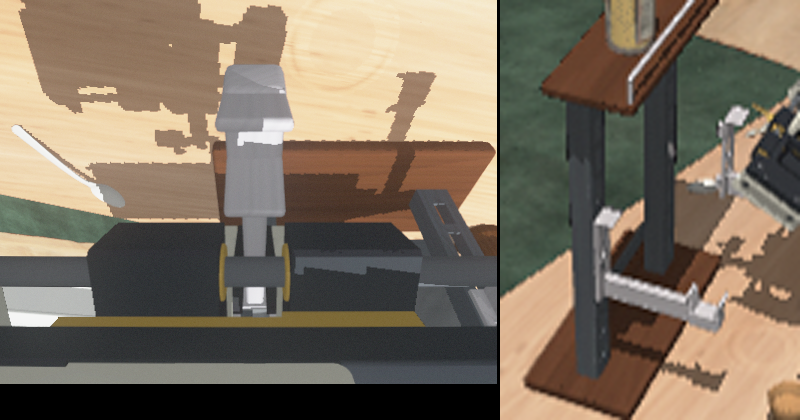

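The wrist view is mostly blocked by the gripper: the bracket is centred in the pads at (255,270) and the foot is at (350,185). The scene crop shows both the held bracket's tab at (735,115) and the twin's tab at (607,215), so I measure one relative to the other there.

```bash
cat > rel.py <<'E'
from h import *
import sys
yaw=.175;o=np.array([.651,.0117]);M=np.array([[np.cos(yaw),-np.sin(yaw)],[np.sin(yaw),np.cos(yaw)]])
def meas(f,nm,bx,z0):
    P=cloud(f);c=f['frame'].astype(int);g=(c.max(2)-c.min(2)<35)&(c.sum(2)>250)
    U=(P[...,:2]-o)@M;x,y,z=U[...,0],U[...,1],P[...,2]
    b=g&(x>bx[0])&(x<bx[1])&(y>bx[2])&(y<bx[3])
    t=b&(abs(z-z0)<.006); zz=np.median(z[t]) if t.sum() else 0; t=b&(abs(z-zz)<.0035)
    Q=np.c_[U[t],z[t]]
    if len(Q)<4: print(nm,len(Q));return
    r=cv2.minAreaRect((Q[:,:2]*1000).astype(np.float32))
    print(nm,len(Q),'mean',(Q.mean(0)*1000).round(1),'mid',np.round((Q.min(0)+Q.max(0))[:2]*500,1),'ext',np.round(np.ptp(Q,0)*1000,1)[:2],'rect',np.round(r[0],1),np.round(r[1],1),round(r[2],1))
    # flange side/front below the tab
    a=b&(z<zz-.012)&(z>zz-.07); 
    if a.sum()>5: print('  flange',a.sum(),'x med',np.percentile(x[a]*1000,[5,50,95]).round(1),'y',np.percentile(y[a]*1000,[5,50,95]).round(1))
E
cat > rel1.py <<'E'
from rel import *
f=load('scene')
meas(f,'twin',(-.04,.02,.06,.12),.239)
s=arm.get_state()
meas(f,'held',(-.11,-.02,-.14,-.06),.256)
C=R.from_euler('xyz',s['ee_rot']).as_matrix();b=s['eef_pos']+C@np.array([-26.7,-.2,47])/1000
print('held origin by tool, rack frame',((b[:2]-o)@M*1000).round(1),(b[2]*1000).round(1),'yaw',np.arctan2(-C[0,1],C[1,1]).round(3),'t',s['t'])
E
python3 rel1.py
```

```text
twin 44 mean [ -6.2  91.6 238. ] mid [-6.5 90.3] ext [20.  27.8] rect [-6.7 90. ] [19.4 27.7] 2.2
  flange 73 x med [-1.9  0.1  3.1] y [ 76.6  96.6 106.4]
held 33 mean [-71.8 -93.3 254.8] mid [ -84.5 -105.2] ext [49.7 51.3] rect [ -80.4 -109.3] [67.6 25.2] 57.1
  flange 60 x med [-65.  -63.1 -53.4] y [-105.1  -87.9  -78.5]
held origin by tool, rack frame [-61.9 -96. ] 149.2 yaw 0.175 t 5.0667
```

```bash
sed -i "s/f=load('scene')/f=grab('scene')/; s/(-.11,-.02,-.14,-.06)/(-.092,-.02,-.12,-.06)/" rel1.py; sed -i "s/    Q=np.c_\[U\[t\],z\[t\]\]/    n,L,S,_=cv2.connectedComponentsWithStats(t.astype(np.uint8)); t=L==1+S[1:,4].argmax() if n>1 else t\n&/" rel.py; python3 rel1.py; python3 -c "
from h import *
go([.5633,-.0952,.176],.5236,.175)"
```

```text
twin 46 mean [ -6.6  91.8 238.4] mid [-6.1 91.6] ext [21.8 28. ] rect [-6.1 91.6] [21.3 28.5] 2.1
  flange 74 x med [-1.7  0.   3.8] y [ 75.8  96.6 105.8]
held 36 mean [-70.3 -92.6 254.8] mid [-70.1 -92. ] ext [19.4 27.1] rect [-69.9 -91.9] [27.1 19.4] 88.7
  flange 56 x med [-64.3 -62.7 -53.2] y [-106.3  -89.6  -79.8]
held origin by tool, rack frame [-61.9 -96. ] 149.2 yaw 0.175 t 5.1167
d [-2.8  5.8 -0.7] r [-0.001 -0.001  0.   ] t 5.12 p [ 0.5608 -0.1015  0.1766] f [ 0.5  0.5 -2.5] w 0.0098
```

Call:
jog_arm --targets '[{"dx": -2, "dy": 2, "dz": 1, "rx": 0, "ry": 0, "rz": 0, "gripper": 1}, {"dx": -9, "dy": 4.5, "dz": 5, "rx": 0, "ry": 0, "rz": 0, "gripper": 1}, {"dx": -18, "dy": 4.5, "dz": 10, "rx": 0, "ry": 0, "rz": 0, "gripper": 1}, {"dx": -28, "dy": 4.5, "dz": 16, "rx": 0, "ry": 0, "rz": 0, "gripper": 1}, {"dx": -35, "dy": 4.5, "dz": 20, "rx": 0, "ry": 0, "rz": 0, "gripper": 1}, {"dx": -39, "dy": 4.5, "dz": 22.5, "rx": 0, "ry": 0, "rz": 0, "gripper": 1}, {"dx": -40, "dy": 4.5, "dz": 23, "rx": 0, "ry": 0, "rz": 0, "gripper": 1}, {"dx": -40, "dy": 4.5, "dz": 23, "rx": 0, "ry": 0, "rz": 0, "gripper": 1}]'

```text
t: 5.78
eef_pos: [0.6057, -0.0882, 0.1763]
ee_rot: [-3.14, 0.522, -2.965]
force: [-0.3, 0.2, -1.8]
width: 0.0096
gripper_force: 45.0
```

```bash
sed -i "s/(-.092,-.02,-.12,-.06)/(-.05,.02,-.12,-.06)/" rel1.py; python3 rel1.py; python3 rel1.py;python3 - <<'E'
from h import *
print(arm.get_state()['force'])
E
```

```text
twin 43 mean [ -6.3  91.  237.9] mid [-6.5 89.4] ext [22.2 29.6] rect [-6.7 89.4] [22.2 29.2] 1.5
  flange 74 x med [-1.8 -0.   3.7] y [ 76.3  96.9 105.7]
held 29 mean [-23.2 -86.6 255.3] mid [-23.6 -86.7] ext [18.9 26.3] rect [-23.9 -86.5] [28. 17.] 81.3
  flange 58 x med [-18.  -15.8   0.6] y [-98.8 -86.9 -75.3]
held origin by tool, rack frame [-15.8 -90.7] 148.9 yaw 0.176 t 5.8333
twin 46 mean [ -6.6  91.7 238.6] mid [-6.2 90.4] ext [21.4 30.5] rect [-6.2 90.3] [21.2 30.5] 1.1
  flange 72 x med [-1.8  0.1  3.6] y [ 76.7  96.5 105.4]
held 33 mean [-24.4 -87.3 255.2] mid [-24.5 -86.9] ext [18.6 31.4] rect [-24.3 -86.9] [31.8 18.2] 88.2
  flange 55 x med [-18.3 -16.1   1.5] y [-99.8 -86.6 -75.2]
held origin by tool, rack frame [-16.  -90.8] 149.1 yaw 0.176 t 5.8833
[ 0.21386983 -0.25669    -1.57061391]
```

Call:
jog_arm --targets '[{"dx": 0, "dy": -1, "dz": 0, "rx": 0, "ry": 0, "rz": 0, "gripper": 1}, {"dx": -3, "dy": -1, "dz": 1.7, "rx": 0, "ry": 0, "rz": 0, "gripper": 1}, {"dx": -6, "dy": -1, "dz": 3.5, "rx": 0, "ry": 0, "rz": 0, "gripper": 1}, {"dx": -8, "dy": -1, "dz": 4.6, "rx": 0, "ry": 0, "rz": 0, "gripper": 1}, {"dx": -10, "dy": -1, "dz": 5.8, "rx": 0, "ry": 0, "rz": 0, "gripper": 1}, {"dx": -12, "dy": -1, "dz": 6.9, "rx": 0, "ry": 0, "rz": 0, "gripper": 1}, {"dx": -12, "dy": -1, "dz": 6.9, "rx": 0, "ry": 0, "rz": 0, "gripper": 1}, {"dx": -12, "dy": -1, "dz": 6.9, "rx": 0, "ry": 0, "rz": 0, "gripper": 1}]'

```text
t: 6.55
eef_pos: [0.6194, -0.0868, 0.1767]
ee_rot: [-3.14, 0.523, -2.965]
force: [-0.6, 0.3, -2.6]
width: 0.0096
gripper_force: 45.0
```

```bash
python3 rel1.py
```

```text
twin 42 mean [ -7.2  92.6 238.8] mid [-7.1 91.7] ext [21.7 26.9] rect [-6.9 91.8] [21.4 26.5] 2.8
  flange 74 x med [-2.4 -0.1  3.8] y [ 77.4  95.7 105.4]
held 32 mean [-10.  -88.7 255. ] mid [ -9.7 -88.6] ext [18.4 31.4] rect [-10.  -88.4] [31.4 17.8] 86.9
  flange 52 x med [-4.5 -2.9  0.4] y [-99.5 -81.1 -73.7]
held origin by tool, rack frame [ -1.8 -91.7] 149.3 yaw 0.176 t 6.6
```

Diff x is about -3 mm with no contact force, so the hooks are in the slots. Next I press forward to contact.

Call:
jog_arm --targets '[{"dx": -1, "dy": 0, "dz": 0.6, "rx": 0, "ry": 0, "rz": 0, "gripper": 1}, {"dx": -2, "dy": 0, "dz": 1.2, "rx": 0, "ry": 0, "rz": 0, "gripper": 1}, {"dx": -3, "dy": 0, "dz": 1.7, "rx": 0, "ry": 0, "rz": 0, "gripper": 1}, {"dx": -3.5, "dy": 0, "dz": 2, "rx": 0, "ry": 0, "rz": 0, "gripper": 1}, {"dx": -4, "dy": 0, "dz": 2.3, "rx": 0, "ry": 0, "rz": 0, "gripper": 1}, {"dx": -4, "dy": 0, "dz": 2.3, "rx": 0, "ry": 0, "rz": 0, "gripper": 1}, {"dx": -4, "dy": 0, "dz": 2.3, "rx": 0, "ry": 0, "rz": 0, "gripper": 1}, {"dx": -4, "dy": 0, "dz": 2.3, "rx": 0, "ry": 0, "rz": 0, "gripper": 1}]'

```text
t: 7.27
eef_pos: [0.6217, -0.0866, 0.1762]
ee_rot: [-3.141, 0.52, -2.966]
force: [-12.6, -0.3, 6.4]
width: 0.0097
gripper_force: 45.0
```

Call:
jog_arm --targets '[{"dx": 1.5, "dy": 0, "dz": -0.9, "rx": 0, "ry": 0, "rz": 0, "gripper": 1}, {"dx": 2.5, "dy": 0, "dz": 0.9, "rx": 0, "ry": 0, "rz": 0, "gripper": 1}, {"dx": 3.5, "dy": 0, "dz": 2.6, "rx": 0, "ry": 0, "rz": 0, "gripper": 1}, {"dx": 4.5, "dy": 0, "dz": 4.3, "rx": 0, "ry": 0, "rz": 0, "gripper": 1}, {"dx": 5.5, "dy": 0, "dz": 6, "rx": 0, "ry": 0, "rz": 0, "gripper": 1}, {"dx": 6.5, "dy": 0, "dz": 7.8, "rx": 0, "ry": 0, "rz": 0, "gripper": 1}, {"dx": 6.5, "dy": 0, "dz": 7.8, "rx": 0, "ry": 0, "rz": 0, "gripper": 1}, {"dx": 6.5, "dy": 0, "dz": 7.8, "rx": 0, "ry": 0, "rz": 0, "gripper": 1}]'

```text
t: 7.93
eef_pos: [0.6216, -0.0866, 0.1663]
ee_rot: [-3.14, 0.522, -2.965]
force: [-3.9, -2.5, -1.2]
width: 0.0094
gripper_force: 45.0
```

```bash
sed -i "s/'held',\(.*\),.256)/'held',\1,.239+float(sys.argv[1]))/" rel1.py; python3 rel1.py .008
```

```text
twin 44 mean [ -6.8  91.9 238.5] mid [-6.5 90.6] ext [21.8 29.5] rect [-6.7 90.7] [21.4 28.8] 3.3
  flange 74 x med [-1.6  0.1  3.4] y [ 76.2  95.5 105.2]
held 31 mean [ -8.8 -88.3 245. ] mid [ -8.8 -89.8] ext [18.8 25.9] rect [ -9.  -90.2] [18.6 26.1] 2.7
  flange 44 x med [-3.4 -1.   1.8] y [-101.6  -83.4  -74. ]
held origin by tool, rack frame [  0.5 -91.9] 138.9 yaw 0.176 t 7.9833
```

Call:
jog_arm --targets '[{"dx": 0.8, "dy": 0, "dz": 1.3, "rx": 0, "ry": 0, "rz": 0, "gripper": 1}, {"dx": 1.6, "dy": 0, "dz": 2.7, "rx": 0, "ry": 0, "rz": 0, "gripper": 1}, {"dx": 2.4, "dy": 0, "dz": 4.1, "rx": 0, "ry": 0, "rz": 0, "gripper": 1}, {"dx": 3, "dy": 0, "dz": 5.2, "rx": 0, "ry": 0, "rz": 0, "gripper": 1}, {"dx": 3.4, "dy": 0, "dz": 5.9, "rx": 0, "ry": 0, "rz": 0, "gripper": 1}, {"dx": 3.8, "dy": 0, "dz": 6.6, "rx": 0, "ry": 0, "rz": 0, "gripper": 1}, {"dx": 4, "dy": 0, "dz": 6.9, "rx": 0, "ry": 0, "rz": 0, "gripper": 1}, {"dx": 4, "dy": 0, "dz": 6.9, "rx": 0, "ry": 0, "rz": 0, "gripper": 1}]'

```text
t: 8.65
eef_pos: [0.6216, -0.0866, 0.159]
ee_rot: [-3.14, 0.523, -2.965]
force: [-8.2, -1.1, 3.9]
width: 0.0094
gripper_force: 45.0
```

```bash
python3 rel1.py .002;python3 - <<'E'
from h import *
print(arm.get_state()['force'])
E
```

```text
twin 49 mean [ -6.4  91.4 238. ] mid [-6.1 92.2] ext [23.2 32.6] rect [-7.4 92.1] [22.8 31.5] 8.1
  flange 74 x med [-1.8 -0.   4.4] y [ 77.7  96.1 105.9]
held 29 mean [ -8.5 -89.4 237.6] mid [ -8.  -89.8] ext [20.3 27.1] rect [ -8.  -89.2] [19.2 27.4] 7.0
  flange 45 x med [-3.3 -1.8  1.3] y [-99.1 -86.7 -72.7]
held origin by tool, rack frame [  0.6 -91.8] 131.6 yaw 0.176 t 8.7
[-8.65421502 -0.22987738  3.82111588]
```

Call:
jog_arm --targets '[{"dx": 0.5, "dy": 0, "dz": 0.9, "rx": 0, "ry": 0, "rz": 0, "gripper": 1}, {"dx": 1, "dy": 0, "dz": 1.7, "rx": 0, "ry": 0, "rz": 0, "gripper": 1}, {"dx": 1.5, "dy": 0, "dz": 2.6, "rx": 0, "ry": 0, "rz": 0, "gripper": 1}, {"dx": 1.5, "dy": 0, "dz": 2.6, "rx": 0, "ry": 0, "rz": 0, "gripper": 1}, {"dx": 1.5, "dy": 0, "dz": 2.6, "rx": 0, "ry": 0, "rz": 0, "gripper": 1}, {"dx": 1.5, "dy": 0, "dz": 2.6, "rx": 0, "ry": 0, "rz": 0, "gripper": 1}, {"dx": 1.5, "dy": 0, "dz": 2.6, "rx": 0, "ry": 0, "rz": 0, "gripper": 1}, {"dx": 1.5, "dy": 0, "dz": 2.6, "rx": 0, "ry": 0, "rz": 0, "gripper": 1}]'

```text
t: 9.37
eef_pos: [0.6216, -0.0867, 0.158]
ee_rot: [-3.14, 0.525, -2.965]
force: [-23.6, 0.5, 23.6]
width: 0.0098
gripper_force: 45.0
```

```bash
python3 rel1.py .0;python3 - <<'E'
from h import *
print(arm.get_state()['force'])
E
```

```text
twin 42 mean [ -6.6  92.7 238.8] mid [-6.4 91. ] ext [20.7 29.8] rect [-6.6 91. ] [20.4 30.1] 1.7
  flange 73 x med [-2.   0.2  3.9] y [ 77.8  94.7 104.9]
held 31 mean [-10.1 -89.3 237.6] mid [ -9.8 -89.7] ext [18.2 31.8] rect [ -9.7 -89.7] [18.2 31.7] 0.3
  flange 43 x med [-4.1 -2.   0.5] y [-102.   -88.4  -74.7]
held origin by tool, rack frame [  0.6 -92. ] 130.8 yaw 0.176 t 9.4167
[-23.16387767   0.41375722  22.3069244 ]
```

Call:
jog_arm --targets '[{"dx": -0.5, "dy": 0, "dz": -2, "rx": 0, "ry": 0, "rz": 0, "gripper": 1}, {"dx": -1, "dy": 0, "dz": -3, "rx": 0, "ry": 0, "rz": 0, "gripper": 1}, {"dx": -1.5, "dy": 0, "dz": -4, "rx": 0, "ry": 0, "rz": 0, "gripper": 1}, {"dx": -2, "dy": 0, "dz": -5, "rx": 0, "ry": 0, "rz": 0, "gripper": 1}, {"dx": -2, "dy": 0, "dz": -5, "rx": 0, "ry": 0, "rz": 0, "gripper": 1}, {"dx": -2, "dy": 0, "dz": -5, "rx": 0, "ry": 0, "rz": 0, "gripper": 1}, {"dx": -2, "dy": 0, "dz": -5, "rx": 0, "ry": 0, "rz": 0, "gripper": 1}, {"dx": -2, "dy": 0, "dz": -5, "rx": 0, "ry": 0, "rz": 0, "gripper": 1}]'

```text
t: 10.08
eef_pos: [0.6212, -0.0865, 0.1606]
ee_rot: [-3.14, 0.522, -2.965]
force: [1.4, -0.5, -7.2]
width: 0.0096
gripper_force: 45.0
```

```bash
python3 rel1.py .0
```

```text
twin 43 mean [ -6.6  91.4 238.5] mid [-5.8 92.4] ext [22.5 29. ] rect [-5.8 92.4] [22.5 28.9] 0.0
  flange 73 x med [-2.   0.1  3.7] y [ 77.9  96.9 105.5]
held 30 mean [ -9.2 -88.  239.1] mid [ -8.7 -88.8] ext [19.4 24.4] rect [ -8.8 -88.8] [24.1 19.6] 88.0
  flange 43 x med [-3.9 -1.9  1.5] y [-101.8  -88.7  -74.8]
held origin by tool, rack frame [  0.1 -91.7] 133.2 yaw 0.176 t 10.1333
```

Call:
jog_arm --targets '[{"dx": -0.5, "dy": 0, "dz": -0.9, "rx": 0, "ry": 0, "rz": 0, "gripper": 1}, {"dx": -1, "dy": 0, "dz": -1.7, "rx": 0, "ry": 0, "rz": 0, "gripper": 1}, {"dx": -1, "dy": 0, "dz": -1.7, "rx": 0, "ry": 0, "rz": 0, "gripper": 1}, {"dx": -1, "dy": 0, "dz": -1.7, "rx": 0, "ry": 0, "rz": 0, "gripper": 1}, {"dx": -1, "dy": 0, "dz": -1.7, "rx": 0, "ry": 0, "rz": 0, "gripper": 1}, {"dx": -1, "dy": 0, "dz": -1.7, "rx": 0, "ry": 0, "rz": 0, "gripper": 1}, {"dx": -1, "dy": 0, "dz": -1.7, "rx": 0, "ry": 0, "rz": 0, "gripper": 1}, {"dx": -1, "dy": 0, "dz": -1.7, "rx": 0, "ry": 0, "rz": 0, "gripper": 1}]'

```text
t: 10.8
eef_pos: [0.6205, -0.0866, 0.1623]
ee_rot: [-3.14, 0.521, -2.965]
force: [0.9, 0.3, -15.2]
width: 0.0095
gripper_force: 45.0
```

```bash
python3 rel1.py .0
```

```text
twin 45 mean [ -6.5  91.3 238.2] mid [-6.4 90.4] ext [23.9 28.1] rect [-7.  90.3] [23.6 28.2] 4.7
  flange 71 x med [-2.2 -0.4  3.6] y [ 77.9  97.  105.1]
held 32 mean [ -7.6 -88.9 240.2] mid [ -7.6 -89.9] ext [18.4 30.1] rect [ -8.  -90.4] [17.3 29.9] 5.4
  flange 37 x med [-3.3 -1.6  1.7] y [-102.   -86.9  -74.4]
held origin by tool, rack frame [ -0.6 -91.8] 134.8 yaw 0.176 t 10.85
```

The lift test met about 13 N of resistance, which suggests the catch is out. I seat the bracket again and then open.

Call:
jog_arm --targets '[{"dx": 0.8, "dy": 0, "dz": 1.4, "rx": 0, "ry": 0, "rz": 0, "gripper": 1}, {"dx": 1.6, "dy": 0, "dz": 2.8, "rx": 0, "ry": 0, "rz": 0, "gripper": 1}, {"dx": 2.4, "dy": 0, "dz": 4.1, "rx": 0, "ry": 0, "rz": 0, "gripper": 1}, {"dx": 2.7, "dy": 0, "dz": 4.7, "rx": 0, "ry": 0, "rz": 0, "gripper": 1}, {"dx": 2.7, "dy": 0, "dz": 4.7, "rx": 0, "ry": 0, "rz": 0, "gripper": 1}, {"dx": 2.2, "dy": 0, "dz": 3.8, "rx": 0, "ry": 0, "rz": 0, "gripper": 1}, {"dx": 2.2, "dy": 0, "dz": 3.8, "rx": 0, "ry": 0, "rz": 0, "gripper": 0.4}, {"dx": 2.2, "dy": 0, "dz": 3.8, "rx": 0, "ry": 0, "rz": 0, "gripper": 0.4}]'

```text
t: 11.52
eef_pos: [0.6249, -0.0861, 0.1627]
ee_rot: [-3.139, 0.532, -2.963]
force: [0.8, 0.7, 0.9]
width: 0.0181
gripper_force: 0.0
```

Call:
jog_arm --targets '[{"dx": 0, "dy": 0, "dz": 0, "rx": 0, "ry": 0, "rz": 0, "gripper": 0.4}, {"dx": 0, "dy": 0, "dz": 0, "rx": 0, "ry": 0, "rz": 0, "gripper": 0.4}, {"dx": 0, "dy": 0, "dz": -5, "rx": 0, "ry": 0, "rz": 0, "gripper": 0.4}, {"dx": 0, "dy": 0, "dz": -20, "rx": 0, "ry": 0, "rz": 0, "gripper": 0.4}, {"dx": 0, "dy": 0, "dz": -50, "rx": 0, "ry": 0, "rz": 0, "gripper": 0.5}, {"dx": 0, "dy": 0, "dz": -90, "rx": 0, "ry": 0, "rz": 0, "gripper": 0.7}, {"dx": 0, "dy": 0, "dz": -110, "rx": 0, "ry": -0.1, "rz": 0, "gripper": 1}, {"dx": 0, "dy": 0, "dz": -120, "rx": 0, "ry": -0.2, "rz": 0, "gripper": 1}]'

```text
t: 12.18
eef_pos: [0.5639, -0.0966, 0.2685]
ee_rot: [-3.139, 0.735, -2.963]
force: [0.0, 0.5, -0.9]
width: 0.0294
gripper_force: 0.0
```

```bash
python3 rel1.py .0
python3 - <<'E'
from h import *
f=load('scene');i=cv2.resize(f['frame'][130:270,185:305,::-1],None,fx=4,fy=4,interpolation=cv2.INTER_CUBIC)
w=grab('wrist');cv2.imwrite('pics/p3.png',w['frame'][...,::-1]);cv2.imwrite('pics/p2.png',i)
print(arm.get_state()['width'],arm.get_state()['force'])
E
```

```text
twin 44 mean [ -6.3  92.2 238.5] mid [-5.5 92.1] ext [21.8 27.7] rect [-5.5 91.9] [21.5 27.7] 1.0
  flange 72 x med [-1.9  0.3  3.9] y [ 76.5  96.3 105.4]
held 32 mean [ -9.5 -90.  236.9] mid [-10.3 -88.5] ext [18.8 34.4] rect [-10.4 -88.3] [35.1 18.1] 85.5
  flange 43 x med [-3.7 -2.1  0.6] y [-100.4  -84.1  -75.5]
held origin by tool, rack frame [-57.7 -91.8] 248.5 yaw 0.174 t 12.2333
0.021237122033113814 [0.41510408 0.8477393  0.17446975]
```

View pics/p3.png

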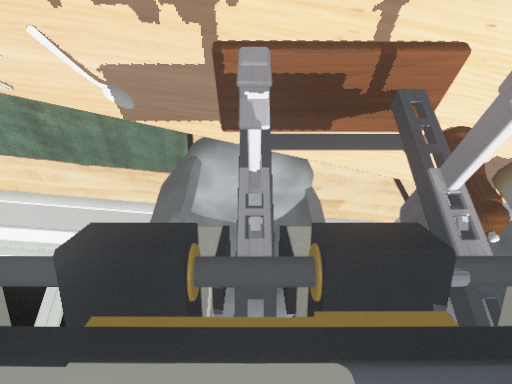

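The wrist view shows the bracket hanging in the right upright, with its cup at (255,85) and its flange at (255,250). As insurance I close the fingers and press the tab.

```bash
cat > tab.py <<'E'
from h import *
yaw=.175;o=np.array([.651,.0117]);x=np.array([np.cos(yaw),np.sin(yaw)]);y=np.array([-x[1],x[0]])
for up in (.025,0): go(np.r_[o-.0115*x-.0915*y,.2434+up],.735,yaw,.019)
E
python3 tab.py
```

```text
d [-75.9   0.1  39.5] r [-0.    -0.006 -0.   ] t 12.28 p [ 0.5595 -0.0975  0.2636] f [0.4 0.8 0.2] w 0.0212
d [-59.2   0.1  58.1] r [-0.    -0.006 -0.   ] t 12.28 p [ 0.5595 -0.0975  0.2636] f [0.4 0.8 0.2] w 0.0212
```

Call:
jog_arm --targets '[{"dx": -15, "dy": 0, "dz": 5, "rx": 0, "ry": 0, "rz": 0, "gripper": 1}, {"dx": -35, "dy": 0, "dz": 15, "rx": 0, "ry": 0, "rz": 0, "gripper": 1}, {"dx": -55, "dy": 0, "dz": 25, "rx": 0, "ry": 0, "rz": 0, "gripper": 1}, {"dx": -70, "dy": 0, "dz": 35, "rx": 0, "ry": 0, "rz": 0, "gripper": 1}, {"dx": -76, "dy": 0, "dz": 39, "rx": 0, "ry": 0, "rz": 0, "gripper": 1}, {"dx": -76, "dy": 0, "dz": 39, "rx": 0, "ry": 0, "rz": 0, "gripper": 1}, {"dx": -76, "dy": 0, "dz": 39, "rx": 0, "ry": 0, "rz": 0, "gripper": 1}, {"dx": -76, "dy": 0, "dz": 39, "rx": 0, "ry": 0, "rz": 0, "gripper": 1}]'

```text
t: 12.95
eef_pos: [0.6429, -0.0825, 0.2831]
ee_rot: [-3.14, 0.722, -2.965]
force: [-0.1, -0.6, 0.9]
width: 0.0005
gripper_force: 0.0
```

```bash
python3 tab.py
```

```text
d [ 0.4 -0.1 -2.4] r [-0.    -0.013  0.001] t 12.95 p [ 0.6429 -0.0825  0.2831] f [-0.1 -0.6  0.9] w 0.0005
d [16.9 -0.1 16.3] r [-0.    -0.013  0.001] t 12.95 p [ 0.6429 -0.0825  0.2831] f [-0.1 -0.6  0.9] w 0.0005
```

Now down onto the tab; straight down is (0.67, 0.74) in tool x, z.

Call:
jog_arm --targets '[{"dx": 4, "dy": 0, "dz": 2, "rx": 0, "ry": -0.006, "rz": 0, "gripper": 1}, {"dx": 9, "dy": 0, "dz": 8, "rx": 0, "ry": -0.013, "rz": 0, "gripper": 1}, {"dx": 14, "dy": 0, "dz": 13, "rx": 0, "ry": -0.013, "rz": 0, "gripper": 1}, {"dx": 16, "dy": 0, "dz": 15.3, "rx": 0, "ry": -0.013, "rz": 0, "gripper": 1}, {"dx": 17, "dy": 0, "dz": 16.4, "rx": 0, "ry": -0.013, "rz": 0, "gripper": 1}, {"dx": 18, "dy": 0, "dz": 17.5, "rx": 0, "ry": -0.013, "rz": 0, "gripper": 1}, {"dx": 18.5, "dy": 0, "dz": 18, "rx": 0, "ry": -0.013, "rz": 0, "gripper": 1}, {"dx": 18.5, "dy": 0, "dz": 18, "rx": 0, "ry": -0.013, "rz": 0, "gripper": 1}]'

```text
t: 13.62
eef_pos: [0.6428, -0.0829, 0.2603]
ee_rot: [-3.139, 0.74, -2.964]
force: [-4.9, -1.0, 8.5]
width: 0.0004
gripper_force: 4.4
```

Call:
jog_arm --targets '[{"dx": 0.7, "dy": 0, "dz": 0.7, "rx": 0, "ry": 0, "rz": 0, "gripper": 1}, {"dx": 1.4, "dy": 0, "dz": 1.5, "rx": 0, "ry": 0, "rz": 0, "gripper": 1}, {"dx": 1.4, "dy": 0, "dz": 1.5, "rx": 0, "ry": 0, "rz": 0, "gripper": 1}, {"dx": 1.4, "dy": 0, "dz": 1.5, "rx": 0, "ry": 0, "rz": 0, "gripper": 1}, {"dx": 1.4, "dy": 0, "dz": 1.5, "rx": 0, "ry": 0, "rz": 0, "gripper": 1}, {"dx": 1.4, "dy": 0, "dz": 1.5, "rx": 0, "ry": 0, "rz": 0, "gripper": 1}, {"dx": 1.4, "dy": 0, "dz": 1.5, "rx": 0, "ry": 0, "rz": 0, "gripper": 1}, {"dx": 1.4, "dy": 0, "dz": 1.5, "rx": 0, "ry": 0, "rz": 0, "gripper": 1}]'

```text
t: 14.28
eef_pos: [0.6436, -0.0828, 0.26]
ee_rot: [-3.138, 0.743, -2.963]
force: [-7.8, 0.2, 14.1]
width: 0.0003
gripper_force: 6.7
```

```bash
python3 tab.py
```

```text
d [-14.8   0.2 -19.9] r [-0.001  0.008  0.003] t 14.28 p [ 0.6436 -0.0828  0.26  ] f [-7.8  0.2 14.1] w 0.0003
d [ 2.1  0.3 -1.5] r [-0.001  0.008  0.003] t 14.28 p [ 0.6436 -0.0828  0.26  ] f [-7.8  0.2 14.1] w 0.0003
```

Hard stop reached at 14 N with no further travel, so the bracket is home. I retreat now.

Call:
jog_arm --targets '[{"dx": -6, "dy": 0, "dz": -6, "rx": 0, "ry": 0, "rz": 0, "gripper": 1}, {"dx": -11, "dy": 0, "dz": -14, "rx": 0, "ry": 0, "rz": 0, "gripper": 1}, {"dx": -11, "dy": 0, "dz": -40, "rx": 0, "ry": 0, "rz": 0, "gripper": 0.6}, {"dx": -11, "dy": 0, "dz": -75, "rx": 0, "ry": 0, "rz": 0, "gripper": 0.4}, {"dx": -11, "dy": 0, "dz": -115, "rx": 0, "ry": 0, "rz": 0, "gripper": 0.4}, {"dx": -11, "dy": 0, "dz": -155, "rx": 0, "ry": 0, "rz": 0, "gripper": 0.4}, {"dx": -5, "dy": 10, "dz": -180, "rx": 0, "ry": 0, "rz": -0.05, "gripper": 0.4}, {"dx": 0, "dy": 30, "dz": -190, "rx": 0, "ry": 0, "rz": -0.15, "gripper": 0.4}]'

```text
t: 14.95
eef_pos: [0.5101, -0.077, 0.402]
ee_rot: [-3.002, 0.732, -2.764]
force: [0.8, -0.1, 0.5]
width: 0.0345
gripper_force: 0.0
```

```bash
cat >> h.py <<'E'
def tool2(tilt,yaw):
    T=tool(tilt,yaw); z=T[:,2]; x=-T[:,1]; return np.column_stack([x,np.cross(z,x),z])
def go2(g,tilt,yaw,fwd=.003):
    "fwd: distance ahead of the TCP at which g lies"
    s=arm.get_state(); p=s['eef_pos']; C=R.from_euler('xyz',s['ee_rot']).as_matrix()
    T=tool2(tilt,yaw); t=np.array(g)-T[:,2]*fwd
    print('d',(C.T@(t-p)*1000).round(1),'r',R.from_matrix(C.T@T).as_rotvec().round(3),'t',round(s['t'],2),'p',p.round(4),'f',s['force'].round(1),'w',round(s['width'],4),'q',s['q'].round(2))
E
python3 rel1.py .0; python3 -c "
from h import *
go2([.527,.333,.16],0,.095)"
```

```text
twin 46 mean [ -6.6  92.5 238.2] mid [-6.4 92. ] ext [20.1 29.7] rect [-6.9 91.6] [29.5 19.7] 85.3
  flange 69 x med [-1.8  0.1  3.6] y [ 76.9  96.1 105.7]
held 29 mean [-11.1 -89.5 238. ] mid [-10.1 -90. ] ext [19.7 31. ] rect [-10.  -90.3] [31.3 18.9] 86.0
  flange 43 x med [-4.4 -2.2 -0.2] y [-102.1  -87.   -73.5]
held origin by tool, rack frame [-104.6  -56.4] 384.2 yaw 0.293 t 15.0
d [ 30.  408.7 235.4] r [-0.587  0.54  -1.266] t 15.0 p [ 0.5081 -0.0749  0.401 ] f [-4.2 -1.7 -2.1] w 0.0388 q [ 0.29 -0.39 -0.65  0.15 -0.58 -1.62]
```

Run:
```python
from h import *
go2([.527,.333,.16],0,.095)
s=arm.get_state();p=s['eef_pos'];C=R.from_euler('xyz',s['ee_rot']).as_matrix()
rt=R.from_matrix(C.T@tool2(0,.095)).as_rotvec()
for w,k in [([.44,.0,.40],.26),([.40,.13,.38],.57)]: print((C.T@(np.array(w)-p)*1000).round(0),(rt*k).round(3))
```

```text
d [ 30.  408.7 235.4] r [-0.587  0.54  -1.266] t 15.0 p [ 0.5081 -0.0749  0.401 ] f [-4.2 -1.7 -2.1] w 0.0388 q [ 0.29 -0.39 -0.65  0.15 -0.58 -1.62]
[ 26.  91. -36.] [-0.153  0.14  -0.329]
[ 30. 228. -33.] [-0.335  0.308 -0.721]
```

Call:
jog_arm --targets '[{"dx": 9, "dy": 30, "dz": -12, "rx": -0.045, "ry": 0.04, "rz": -0.1, "gripper": 0.4}, {"dx": 17, "dy": 60, "dz": -24, "rx": -0.095, "ry": 0.088, "rz": -0.205, "gripper": 0.4}, {"dx": 26, "dy": 91, "dz": -36, "rx": -0.145, "ry": 0.134, "rz": -0.312, "gripper": 0.4}, {"dx": 27, "dy": 121, "dz": -36, "rx": -0.19, "ry": 0.175, "rz": -0.41, "gripper": 0.4}, {"dx": 28, "dy": 150, "dz": -35, "rx": -0.235, "ry": 0.216, "rz": -0.505, "gripper": 0.4}, {"dx": 29, "dy": 180, "dz": -34, "rx": -0.28, "ry": 0.257, "rz": -0.603, "gripper": 0.4}, {"dx": 30, "dy": 210, "dz": -33, "rx": -0.325, "ry": 0.3, "rz": -0.7, "gripper": 0.4}, {"dx": 30, "dy": 228, "dz": -33, "rx": -0.37, "ry": 0.34, "rz": -0.8, "gripper": 0.4}]'

```text
t: 15.67
eef_pos: [0.4025, 0.1316, 0.3784]
ee_rot: [-2.984, 0.241, -1.926]
force: [0.3, -1.2, 0.7]
width: 0.0523
gripper_force: 0.0
```

```bash
python3 -c "
from h import *
go2([.527,.333,.17],0,.095)"
```

```text
d [-176.3   -6.2  259.1] r [-0.208  0.202 -0.466] t 15.67 p [0.4025 0.1316 0.3784] f [ 0.3 -1.2  0.7] w 0.0523 q [ 0.84 -0.33 -0.46  0.07 -1.16 -1.23]
```

Call:
jog_arm --targets '[{"dx": -30, "dy": 0, "dz": 25, "rx": -0.035, "ry": 0.034, "rz": -0.08, "gripper": 0.4}, {"dx": -60, "dy": -2, "dz": 50, "rx": -0.07, "ry": 0.067, "rz": -0.16, "gripper": 0.4}, {"dx": -88, "dy": -3, "dz": 80, "rx": -0.105, "ry": 0.1, "rz": -0.235, "gripper": 0.4}, {"dx": -112, "dy": -4, "dz": 113, "rx": -0.14, "ry": 0.135, "rz": -0.31, "gripper": 0.4}, {"dx": -135, "dy": -5, "dz": 147, "rx": -0.175, "ry": 0.168, "rz": -0.385, "gripper": 0.4}, {"dx": -155, "dy": -6, "dz": 180, "rx": -0.2, "ry": 0.195, "rz": -0.45, "gripper": 0.4}, {"dx": -168, "dy": -6, "dz": 215, "rx": -0.208, "ry": 0.202, "rz": -0.466, "gripper": 0.4}, {"dx": -176, "dy": -6, "dz": 245, "rx": -0.208, "ry": 0.202, "rz": -0.466, "gripper": 0.4}]'

```text
t: 16.33
eef_pos: [0.5275, 0.3301, 0.1837]
ee_rot: [3.141, -0.001, -1.481]
force: [0.0, -0.4, 0.3]
width: 0.0525
gripper_force: 0.0
```

Run:
```python
from h import *
arm.grab_frame('top')
f=grab('wrist');g=grab('top')
for nm,f in (('w',f),('t',g)):
    P=cloud(f);X,Y,Z=P[...,0],P[...,1],P[...,2]
    c=f['frame'].astype(int)
    b=(X>.47)&(X<.59)&(Y>.15)&(Y<.5)
    m=b&(Z>.007)&(Z<.03)
    n,L,S,_=cv2.connectedComponentsWithStats(m.astype(np.uint8)); m=L==1+S[1:,4].argmax()
    Q=P[m][:,:2]; r=cv2.minAreaRect((Q*1000).astype(np.float32)); q=Q.mean(0);d=np.linalg.svd(Q-q,full_matrices=False)[2][0]
    print(nm,len(Q),q.round(4),np.arctan2(d[1],d[0]).round(3),np.round(r[0],1),np.round(r[1],1),round(r[2],2),np.median(P[m][:,2]))
go2([.527,.333,.17],0,.095)
```

```text
w 4089 [0.533  0.2926] -1.483 [530.5 306.4] [ 21.7 207.7] 5.93 0.018858233550012038
t 139 [0.5339 0.2624] 1.648 [535.1 266.3] [ 21.2 134.6] 3.59 0.017296797981749525
d [-5.  -1.6 10.2] r [ 0.003 -0.004 -0.007] t 16.48 p [0.5259 0.3279 0.1832] f [-0.3 -0.3  0. ] w 0.0527 q [ 0.87  0.32 -0.2   0.   -1.05 -0.78]
```

Run:
```python
from h import *
for n,box in (('top',(138,218,205,240)),('scene',(178,242,280,362))):
    f=load(n);im=cv2.imread(f'pics/{n}0.png').astype(int);V=f['view'];C=-V[:3,:3].T@V[:3,3]
    u0,u1,v0,v1=box;s=im[v0:v1,u0:u1]
    m=(s.max(2)<110)&(s[...,2]>s[...,0]) # dark brown block
    k,L,S,ce=cv2.connectedComponentsWithStats(m.astype(np.uint8),connectivity=8)
    for i in range(1,k):
        if S[i,4]<8: continue
        p=cv2.undistortPoints((ce[i]+[u0,v0]).reshape(1,1,2),K(f),f['distortion']).ravel()
        d=V[:3,:3].T@np.r_[p,1]; print(n,S[i,4],(ce[i]+[u0,v0]).round(0),(C+d*(.013-C[2])/d[2]).round(4))
```

```text
top 26 [206. 217.] [0.5396 0.2056 0.013 ]
top 24 [147. 231.] [0.5185 0.4448 0.013 ]
scene 33 [231. 290.] [0.539  0.2088 0.013 ]
scene 9 [223. 305.] [0.5262 0.2675 0.013 ]
scene 62 [186. 353.] [0.5194 0.4489 0.013 ]
```

```bash
python3 -c "
from h import *
go2([.5298,.328,.011],0,.088,.014)"
```

```text
d [ -0.3  -4.4 158.2] r [ 0.003 -0.004  0.   ] t 16.48 p [0.5259 0.3279 0.1832] f [-0.3 -0.3  0. ] w 0.0527 q [ 0.87  0.32 -0.2   0.   -1.05 -0.78]
```

Call:
jog_arm --targets '[{"dx": 0, "dy": -2, "dz": 20, "rx": 0.003, "ry": -0.004, "rz": 0, "gripper": 0.4}, {"dx": 0, "dy": -4, "dz": 55, "rx": 0.003, "ry": -0.004, "rz": 0, "gripper": 0.4}, {"dx": 0, "dy": -4, "dz": 90, "rx": 0.003, "ry": -0.004, "rz": 0, "gripper": 0.4}, {"dx": 0, "dy": -4, "dz": 120, "rx": 0.003, "ry": -0.004, "rz": 0, "gripper": 0.4}, {"dx": 0, "dy": -4, "dz": 140, "rx": 0.003, "ry": -0.004, "rz": 0, "gripper": 0.4}, {"dx": 0, "dy": -4, "dz": 150, "rx": 0.003, "ry": -0.004, "rz": 0, "gripper": 0.4}, {"dx": 0, "dy": -4, "dz": 152, "rx": 0.003, "ry": -0.004, "rz": 0, "gripper": 0.4}, {"dx": 0, "dy": -4, "dz": 152, "rx": 0.003, "ry": -0.004, "rz": 0, "gripper": 0.4}]'

```text
t: 17.15
eef_pos: [0.5315, 0.3292, 0.036]
ee_rot: [-3.136, 0.006, -1.482]
force: [-0.1, 0.5, 0.8]
width: 0.0526
gripper_force: 0.0
```

```bash
python3 -c "
from h import *
go2([.5298,.328,.011],0,.088,.014)"
```

```text
d [ 1.1  1.8 11. ] r [-0.006  0.006  0.   ] t 17.15 p [0.5315 0.3292 0.036 ] f [-0.1  0.5  0.8] w 0.0526 q [ 0.87  0.48 -0.35  0.   -0.74 -0.78]
```

Call:
jog_arm --force 40 --targets '[{"dx": 1, "dy": 1, "dz": 6, "rx": -0.004, "ry": 0.004, "rz": 0, "gripper": 0.4}, {"dx": 1, "dy": 1, "dz": 10, "rx": -0.004, "ry": 0.004, "rz": 0, "gripper": 0.6}, {"dx": 1, "dy": 1, "dz": 11, "rx": -0.004, "ry": 0.004, "rz": 0, "gripper": 1}, {"dx": 1, "dy": 1, "dz": 11, "rx": -0.004, "ry": 0.004, "rz": 0, "gripper": 1}, {"dx": 1, "dy": 1, "dz": 11, "rx": -0.004, "ry": 0.004, "rz": 0, "gripper": 1}, {"dx": 1, "dy": 1, "dz": 11, "rx": -0.004, "ry": 0.004, "rz": 0, "gripper": 1}, {"dx": 1, "dy": 1, "dz": 11, "rx": -0.004, "ry": 0.004, "rz": 0, "gripper": 1}, {"dx": 1, "dy": 1, "dz": 11, "rx": -0.004, "ry": 0.004, "rz": 0, "gripper": 1}]'

```text
t: 17.82
eef_pos: [0.5302, 0.328, 0.0239]
ee_rot: [-3.14, 0.001, -1.483]
force: [0.1, -0.5, 1.1]
width: 0.0149
gripper_force: 40.0
```

```bash
cat > via.py <<'E'
from h import *
yaw=.175;o=np.array([.651,.0117]);x=np.array([np.cos(yaw),np.sin(yaw)]);y=np.array([-x[1],x[0]])
H=np.r_[o-.114*x-.001*y,.161]
E
python3 - <<'E'
from via import *
print(H)
go2([.52,.31,.14],.0,.088,.0129)
go2([.45,.18,.23],.2,.13,.0129)
go2([.44,.08,.24],.35,.15,.0129)
go2(H+[-.06,-.01,.075],.5,yaw,.0129)
E
```

```text
[ 0.53891528 -0.00913305  0.161     ]
d [  16.8   11.6 -129. ] r [-0.001  0.001  0.   ] t 17.82 p [0.5302 0.328  0.0239] f [ 0.1 -0.5  1.1] w 0.0149 q [ 0.87  0.5  -0.35 -0.   -0.72 -0.78]
d [ 140.2   95.2 -219. ] r [ 0.199 -0.003 -0.042] t 17.82 p [0.5302 0.328  0.0239] f [ 0.1 -0.5  1.1] w 0.0149 q [ 0.87  0.5  -0.35 -0.   -0.72 -0.78]
d [ 239.   115.8 -228.7] r [ 0.349 -0.01  -0.061] t 17.82 p [0.5302 0.328  0.0239] f [ 0.1 -0.5  1.1] w 0.0149 q [ 0.87  0.5  -0.35 -0.   -0.72 -0.78]
d [ 341.5   87.5 -224. ] r [ 0.498 -0.02  -0.085] t 17.82 p [0.5302 0.328  0.0239] f [ 0.1 -0.5  1.1] w 0.0149 q [ 0.87  0.5  -0.35 -0.   -0.72 -0.78]
```

Call:
jog_arm --targets '[{"dx": 2, "dy": 1, "dz": -20, "rx": 0, "ry": 0, "rz": 0, "gripper": 1}, {"dx": 4, "dy": 4, "dz": -55, "rx": 0, "ry": 0, "rz": 0, "gripper": 1}, {"dx": 9, "dy": 8, "dz": -93, "rx": 0, "ry": 0, "rz": 0, "gripper": 1}, {"dx": 17, "dy": 20, "dz": -130, "rx": 0.03, "ry": 0, "rz": -0.006, "gripper": 1}, {"dx": 40, "dy": 40, "dz": -155, "rx": 0.07, "ry": -0.001, "rz": -0.014, "gripper": 1}, {"dx": 68, "dy": 58, "dz": -178, "rx": 0.11, "ry": -0.001, "rz": -0.022, "gripper": 1}, {"dx": 98, "dy": 75, "dz": -198, "rx": 0.15, "ry": -0.002, "rz": -0.03, "gripper": 1}, {"dx": 125, "dy": 90, "dz": -212, "rx": 0.18, "ry": -0.003, "rz": -0.038, "gripper": 1}]'

```text
t: 18.48
eef_pos: [0.4503, 0.1936, 0.2369]
ee_rot: [-2.957, 0.002, -1.444]
force: [0.3, 0.2, -0.6]
width: 0.0147
gripper_force: 40.0
```

Run:
```python
from via import *
go2([.44,.08,.24],.35,.15,.0129)
go2(H+[-.06,-.01,.075],.5,yaw,.0129)
```

```text
d [111.5  25.7 -20.4] r [ 0.166 -0.005 -0.023] t 18.48 p [0.4503 0.1936 0.2369] f [ 0.3  0.2 -0.6] w 0.0147 q [ 0.91 -0.05 -0.59  0.16 -0.9  -0.87]
d [214.9   2.7 -11.4] r [ 0.316 -0.015 -0.046] t 18.48 p [0.4503 0.1936 0.2369] f [ 0.3  0.2 -0.6] w 0.0147 q [ 0.91 -0.05 -0.59  0.16 -0.9  -0.87]
```

Call:
jog_arm --targets '[{"dx": 25, "dy": 8, "dz": -5, "rx": 0.03, "ry": 0, "rz": -0.005, "gripper": 1}, {"dx": 55, "dy": 15, "dz": -12, "rx": 0.08, "ry": -0.002, "rz": -0.01, "gripper": 1}, {"dx": 85, "dy": 22, "dz": -18, "rx": 0.125, "ry": -0.004, "rz": -0.017, "gripper": 1}, {"dx": 115, "dy": 25, "dz": -20, "rx": 0.17, "ry": -0.006, "rz": -0.023, "gripper": 1}, {"dx": 145, "dy": 20, "dz": -18, "rx": 0.215, "ry": -0.008, "rz": -0.03, "gripper": 1}, {"dx": 175, "dy": 13, "dz": -15, "rx": 0.26, "ry": -0.01, "rz": -0.037, "gripper": 1}, {"dx": 200, "dy": 6, "dz": -13, "rx": 0.3, "ry": -0.013, "rz": -0.043, "gripper": 1}, {"dx": 215, "dy": 3, "dz": -12, "rx": 0.316, "ry": -0.015, "rz": -0.046, "gripper": 1}]'

```text
t: 19.15
eef_pos: [0.4722, -0.0213, 0.246]
ee_rot: [-2.642, -0.001, -1.397]
force: [-0.1, -0.5, -2.5]
width: 0.0148
gripper_force: 40.0
```

Run:
```python
from via import *
go2(H+[-.06,-.01,.06],.5,yaw,.0129)
go2(H+[0,0,.045],.5,yaw,.0129)
```

```text
d [-1.   5.8 12.4] r [ 0.001 -0.001 -0.001] t 19.15 p [ 0.4722 -0.0213  0.246 ] f [-0.1 -0.5 -2.5] w 0.0148 q [ 0.47 -0.28 -0.89  0.3  -0.5  -0.53]
d [ -0.5 -40.4  54.7] r [ 0.001 -0.001 -0.001] t 19.15 p [ 0.4722 -0.0213  0.246 ] f [-0.1 -0.5 -2.5] w 0.0148 q [ 0.47 -0.28 -0.89  0.3  -0.5  -0.53]
```

Call:
jog_arm --targets '[{"dx": 0, "dy": -3, "dz": 5, "rx": 0, "ry": 0, "rz": 0, "gripper": 1}, {"dx": 0, "dy": -10, "dz": 14, "rx": 0, "ry": 0, "rz": 0, "gripper": 1}, {"dx": 0, "dy": -20, "dz": 28, "rx": 0, "ry": 0, "rz": 0, "gripper": 1}, {"dx": 0, "dy": -30, "dz": 41, "rx": 0, "ry": 0, "rz": 0, "gripper": 1}, {"dx": 0, "dy": -37, "dz": 50, "rx": 0, "ry": 0, "rz": 0, "gripper": 1}, {"dx": 0, "dy": -40, "dz": 54, "rx": 0, "ry": 0, "rz": 0, "gripper": 1}, {"dx": 0, "dy": -40, "dz": 54, "rx": 0, "ry": 0, "rz": 0, "gripper": 1}, {"dx": 0, "dy": -40, "dz": 54, "rx": 0, "ry": 0, "rz": 0, "gripper": 1}]'

```text
t: 19.82
eef_pos: [0.5328, -0.0083, 0.2178]
ee_rot: [-2.646, -0.001, -1.397]
force: [-0.5, 0.5, -0.6]
width: 0.015
gripper_force: 40.0
```

```bash
cat > rail.py <<'E'
from rel import *
from via import H
import sys
for n in ('scene','top'):
    f=grab(n);P=cloud(f);c=f['frame'].astype(int);g=(c.max(2)-c.min(2)<40)&(c.sum(2)>200)
    U=(P[...,:2]-o)@M*1000;X,Y,Z=U[...,0],U[...,1],P[...,2]*1000
    for nm,yy in (('twin',90),('loose',-90)):
        for part,z0,z1,xa,xb in (('lips',164,177,-140,-92),('arm',150,163,-80,-30)):
            m=g&(abs(Y-yy)<18)&(X>xa)&(X<xb)&(Z>z0)&(Z<z1)
            if m.sum()>3: print(n,nm,part,m.sum(),'x',np.percentile(X[m],[3,50,97]).round(1),'y',Y[m].mean().round(1),'z',np.percentile(Z[m],97).round(1))
        zr=float(sys.argv[1])
        for ya,yb in ((60,85),(-85,-60),(95,135),(-135,-95)):
            m=(Y>ya)&(Y<yb)&(abs(X+114)<30)&(abs(Z-zr)<14)
            if m.sum()>3 and nm=='twin': print(n,'rail',(ya,yb),m.sum(),'x',np.percentile(X[m],[3,50,97]).round(1),'y',Y[m].min().round(1),Y[m].max().round(1),'z',np.percentile(Z[m],[50,97]).round(1))
E
python3 rail.py 206
python3 - <<'E'
from via import *
go2(H+[0,0,.045],.5,yaw,.0129)
f=load('scene');cv2.imwrite('pics/p4.png',cv2.resize(f['frame'][150:280,170:330,::-1],None,fx=4,fy=4,interpolation=cv2.INTER_CUBIC))
E
```

```text
scene twin lips 11 x [-130.9 -129.2  -95.8] y 95.0 z 174.8
scene twin arm 62 x [-77.8 -56.5 -32.2] y 92.8 z 161.1
scene rail (60, 85) 35 x [-121.5 -116.8 -107.1] y 61.2 84.6 z [211.7 217.5]
scene rail (95, 135) 85 x [-125.6 -115.9 -103.7] y 95.6 133.1 z [211.7 219.2]
scene loose arm 38 x [-66.  -47.6 -31.6] y -88.4 z 159.1
top twin lips 12 x [-131.   -99.1  -95.5] y 86.8 z 174.8
top twin arm 36 x [-77.2 -54.9 -32.7] y 86.5 z 162.4
top rail (60, 85) 32 x [-123.1 -116.9 -109.6] y 60.1 84.3 z [211.8 217. ]
top rail (-85, -60) 32 x [-123.3 -117.  -109.3] y -84.9 -60.1 z [213.1 217.1]
top rail (95, 135) 49 x [-126.7 -116.7 -105.3] y 95.3 126.1 z [213.2 219.4]
top rail (-135, -95) 48 x [-128.3 -118.5 -103.7] y -127.2 -95.5 z [211.7 218.8]
top loose lips 14 x [-133.5 -115.2  -97.6] y -93.5 z 174.2
top loose arm 37 x [-79.5 -53.3 -32.7] y -93.6 z 162.8
d [2.  0.8 0.9] r [ 0.003 -0.001 -0.   ] t 19.92 p [ 0.5327 -0.0082  0.2184] f [ 0.3 -0.3 -0.1] w 0.0148 q [ 0.42 -0.11 -0.84  0.32 -0.37 -0.51]
```

View pics/p4.png

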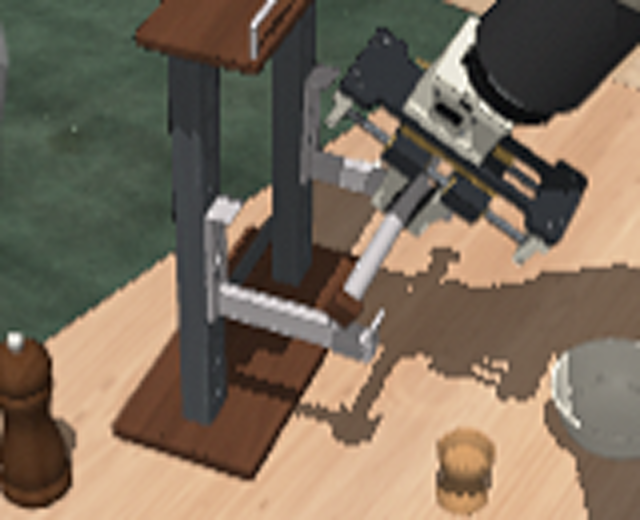

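The scene crop shows the rail hanging level over the cups, with its end block at (345,300) just above the twin cup at (360,340). The top depth gives a rail-to-cups offset of about +1.5 mm in x and -3.5 mm in y, plus a yaw of about -0.012.

Run:
```python
from via import *
G=H+np.r_[.0015*x-.0035*y,0]
for u in (.045,.012,0): go2(G+[0,0,u],.5,.163,.0129)
```

```text
d [ 5.4 -0.6  1.6] r [0.003 0.005 0.01 ] t 19.92 p [ 0.5327 -0.0082  0.2184] f [ 0.3 -0.3 -0.1] w 0.0148 q [ 0.42 -0.11 -0.84  0.32 -0.37 -0.51]
d [ 5.4 15.2 30.6] r [0.003 0.005 0.01 ] t 19.92 p [ 0.5327 -0.0082  0.2184] f [ 0.3 -0.3 -0.1] w 0.0148 q [ 0.42 -0.11 -0.84  0.32 -0.37 -0.51]
d [ 5.4 20.9 41.1] r [0.003 0.005 0.01 ] t 19.92 p [ 0.5327 -0.0082  0.2184] f [ 0.3 -0.3 -0.1] w 0.0148 q [ 0.42 -0.11 -0.84  0.32 -0.37 -0.51]
```

Call:
jog_arm --targets '[{"dx": 3, "dy": 0, "dz": 1, "rx": 0.001, "ry": 0.003, "rz": 0.005, "gripper": 1}, {"dx": 5, "dy": 1, "dz": 5, "rx": 0.003, "ry": 0.005, "rz": 0.01, "gripper": 1}, {"dx": 5.4, "dy": 5, "dz": 12, "rx": 0.003, "ry": 0.005, "rz": 0.01, "gripper": 1}, {"dx": 5.4, "dy": 9, "dz": 19, "rx": 0.003, "ry": 0.005, "rz": 0.01, "gripper": 1}, {"dx": 5.4, "dy": 12, "dz": 24.5, "rx": 0.003, "ry": 0.005, "rz": 0.01, "gripper": 1}, {"dx": 5.4, "dy": 14, "dz": 28, "rx": 0.003, "ry": 0.005, "rz": 0.01, "gripper": 1}, {"dx": 5.4, "dy": 15.2, "dz": 30.6, "rx": 0.003, "ry": 0.005, "rz": 0.01, "gripper": 1}, {"dx": 5.4, "dy": 15.2, "dz": 30.6, "rx": 0.003, "ry": 0.005, "rz": 0.01, "gripper": 1}]'

```text
t: 20.58
eef_pos: [0.535, -0.0137, 0.1834]
ee_rot: [-2.642, -0.0, -1.408]
force: [-0.3, -0.4, -0.8]
width: 0.0149
gripper_force: 40.0
```

```bash
python3 rail.py 173 | grep -v arm
python3 - <<'E'
from via import *
G=H+np.r_[.0015*x-.0035*y,0]
for u in (.0,): go2(G+[0,0,u],.5,.163,.0129)
E
```

```text
scene twin lips 47 x [-129.9 -115.1  -93.8] y 90.2 z 176.6
scene rail (60, 85) 39 x [-120.5 -113.7  -96.9] y 60.4 83.5 z [176.8 180.9]
scene rail (95, 135) 87 x [-127.9 -113.6  -94.5] y 95.1 126.3 z [175.7 183.6]
top twin lips 32 x [-130.9 -109.7  -95.8] y 89.5 z 176.4
top rail (60, 85) 39 x [-130.2 -113.5  -95.9] y 60.5 84.2 z [177.4 183. ]
top rail (-85, -60) 32 x [-123.8 -115.8 -107.5] y -84.9 -60.4 z [177.7 183.5]
top rail (95, 135) 43 x [-125.  -114.  -101.6] y 95.5 120.3 z [178.5 185.9]
top rail (-135, -95) 61 x [-130.2 -117.4 -100.4] y -133.2 -95.2 z [178.9 184.2]
top loose lips 29 x [-133.5 -112.6  -97.7] y -92.6 z 176.5
d [-0.3  6.2 10.2] r [-0. -0. -0.] t 20.68 p [ 0.5355 -0.0135  0.1842] f [-0.   0.  -0.2] w 0.0151 q [ 0.37 -0.06 -0.94  0.47 -0.22 -0.64]
```

Call:
jog_arm --targets '[{"dx": 0, "dy": 1, "dz": 1.7, "rx": 0, "ry": 0, "rz": 0, "gripper": 1}, {"dx": 0, "dy": 2, "dz": 3.5, "rx": 0, "ry": 0, "rz": 0, "gripper": 1}, {"dx": 0, "dy": 3, "dz": 5.2, "rx": 0, "ry": 0, "rz": 0, "gripper": 1}, {"dx": 0, "dy": 4, "dz": 7, "rx": 0, "ry": 0, "rz": 0, "gripper": 1}, {"dx": 0, "dy": 5, "dz": 8.8, "rx": 0, "ry": 0, "rz": 0, "gripper": 1}, {"dx": 0, "dy": 6, "dz": 10.2, "rx": 0, "ry": 0, "rz": 0, "gripper": 1}, {"dx": 0, "dy": 6, "dz": 10.2, "rx": 0, "ry": 0, "rz": 0, "gripper": 1}, {"dx": 0, "dy": 6, "dz": 10.2, "rx": 0, "ry": 0, "rz": 0, "gripper": 1}]'

```text
t: 21.35
eef_pos: [0.5349, -0.0136, 0.172]
ee_rot: [-2.642, -0.0, -1.408]
force: [0.4, -0.1, -0.5]
width: 0.0145
gripper_force: 40.0
```

```bash
python3 rail.py 162 | grep -v arm
python3 - <<'E'
from via import *
G=H+np.r_[.0015*x-.0035*y,0]
for u in (.0,): go2(G+[0,0,u],.5,.163,.0129)
E
```

```text
scene twin lips 64 x [-130.3 -111.1  -94.5] y 91.6 z 174.8
scene rail (60, 85) 40 x [-126.2 -114.5  -96.3] y 60.6 84.6 z [166.2 171.5]
scene rail (95, 135) 101 x [-128.2 -113.   -94. ] y 95.1 127.0 z [166. 174.]
top twin lips 53 x [-130.8 -112.6  -96.8] y 88.8 z 174.9
top rail (60, 85) 45 x [-129.3 -113.6  -90.9] y 60.2 84.2 z [167.1 174.4]
top rail (-85, -60) 30 x [-128.8 -115.8 -107.8] y -84.8 -61.5 z [166.6 171. ]
top rail (95, 135) 44 x [-125.1 -114.4 -101.1] y 95.5 120.7 z [168.7 174.9]
top rail (-135, -95) 66 x [-131.  -116.7  -98.3] y -132.4 -96.0 z [166.5 174. ]
top loose lips 49 x [-133.1 -116.7  -98.5] y -92.1 z 173.5
d [-0.2  0.1 -0.1] r [-0. -0.  0.] t 21.45 p [ 0.5351 -0.0135  0.1723] f [-0.7 -0.3 -1.8] w 0.015 q [ 0.34 -0.04 -0.99  0.58 -0.15 -0.73]
```

Call:
jog_arm --targets '[{"dx": 0, "dy": 0.4, "dz": 0.7, "rx": 0, "ry": 0, "rz": 0, "gripper": 1}, {"dx": 0, "dy": 0.7, "dz": 1.3, "rx": 0, "ry": 0, "rz": 0, "gripper": 1}, {"dx": 0, "dy": 0.7, "dz": 1.3, "rx": 0, "ry": 0, "rz": 0, "gripper": 1}, {"dx": 0, "dy": 0.7, "dz": 1.3, "rx": 0, "ry": 0, "rz": 0, "gripper": 0.6}, {"dx": 0, "dy": 0.7, "dz": 1.3, "rx": 0, "ry": 0, "rz": 0, "gripper": 0.6}, {"dx": 0, "dy": 0.7, "dz": 1.3, "rx": 0, "ry": 0, "rz": 0, "gripper": 0.6}, {"dx": 0, "dy": 0.7, "dz": 1.3, "rx": 0, "ry": 0, "rz": 0, "gripper": 0.6}, {"dx": 0, "dy": 0.7, "dz": 1.3, "rx": 0, "ry": 0, "rz": 0, "gripper": 0.6}]'

```text
t: 22.12
eef_pos: [0.5351, -0.0134, 0.1708]
ee_rot: [-2.641, -0.0, -1.408]
force: [-0.7, 0.3, 0.3]
width: 0.0345
gripper_force: 0.0
```

```bash
python3 rail.py 162 | grep rail
python3 - <<'E'
from via import *
s=arm.get_state();print(s['width'],s['force'],s['q'].round(3))
E
```

```text
scene rail (60, 85) 40 x [-124.9 -113.6  -97.7] y 60.6 84.4 z [166.3 172.1]
scene rail (-85, -60) 6 x [-120.1 -110.3 -105.3] y -66.5 -60.8 z [162.2 167.1]
scene rail (95, 135) 105 x [-128.4 -113.5  -93.7] y 95.1 126.8 z [166.1 174.1]
top rail (60, 85) 44 x [-125.2 -113.4  -91.3] y 60.2 84.2 z [167.4 173.3]
top rail (-85, -60) 32 x [-123.6 -115.8 -103.2] y -84.7 -60.4 z [164.7 171.3]
top rail (95, 135) 41 x [-125.8 -114.3 -100.6] y 95.5 120.5 z [168.9 175. ]
top rail (-135, -95) 68 x [-129.7 -116.   -98.3] y -132.1 -96.0 z [164.6 173.8]
0.03487956412987023 [-0.94573839  0.49361862 -0.37413845] [ 0.333 -0.037 -0.994  0.597 -0.145 -0.741]
```

Call:
jog_arm --targets '[{"dx": 0, "dy": 0, "dz": -4, "rx": 0, "ry": 0, "rz": 0, "gripper": 0.6}, {"dx": 0, "dy": 0, "dz": -10, "rx": 0, "ry": 0, "rz": 0, "gripper": 0.6}, {"dx": 0, "dy": 0, "dz": -18, "rx": 0, "ry": 0, "rz": 0, "gripper": 0.6}, {"dx": 0, "dy": 0, "dz": -28, "rx": 0, "ry": 0, "rz": 0, "gripper": 0.6}, {"dx": 0, "dy": 0, "dz": -42, "rx": 0, "ry": 0, "rz": 0, "gripper": 0.6}, {"dx": 0, "dy": 0, "dz": -60, "rx": 0, "ry": 0, "rz": 0, "gripper": 0.6}, {"dx": 0, "dy": 0, "dz": -80, "rx": 0, "ry": 0, "rz": 0, "gripper": 0.6}, {"dx": 0, "dy": 0, "dz": -100, "rx": 0, "ry": 0, "rz": 0, "gripper": 0.6}]'

```text
t: 22.88
eef_pos: [0.4871, -0.0212, 0.259]
ee_rot: [-2.642, 0.0, -1.408]
force: [0.4, 0.0, 0.7]
width: 0.0357
gripper_force: 0.0
```

```bash
python3 rail.py 162 | grep rail; python3 rel1.py .0
python3 - <<'E'
from via import *
s=arm.get_state();print(s['width'],s['force'],s['eef_pos'])
f=load('scene');t=load('top')
a=cv2.resize(f['frame'][150:280,190:290,::-1],(400,520),interpolation=cv2.INTER_CUBIC);b=cv2.resize(t['frame'][135:265,185:285,::-1],(400,520),interpolation=cv2.INTER_CUBIC)
cv2.imwrite('pics/p5.png',np.hstack([a,b]))
E
```

```text
scene rail (60, 85) 42 x [-127.4 -114.4  -96.5] y 60.1 84.7 z [166.8 172.7]
scene rail (-85, -60) 41 x [-130.1 -115.   -97.3] y -84.8 -60.1 z [162.9 170.4]
scene rail (95, 135) 103 x [-128.8 -112.9  -91.7] y 95.2 126.9 z [165.4 174.2]
scene rail (-135, -95) 35 x [-129.8 -119.   -98.4] y -128.7 -95.1 z [162.8 169. ]
top rail (60, 85) 44 x [-125.7 -113.5  -90.5] y 60.1 84.2 z [166.1 172.7]
top rail (-85, -60) 26 x [-125.7 -116.3 -104.3] y -85.0 -62.8 z [164.3 171.6]
top rail (95, 135) 43 x [-125.7 -114.3 -100.7] y 95.5 120.5 z [169.4 174.4]
top rail (-135, -95) 67 x [-130.1 -116.7  -97.1] y -131.3 -96.0 z [165.8 171.4]
twin 47 mean [ -6.7  91.8 238.3] mid [-5.8 92.3] ext [21.5 29.5] rect [-5.9 92.3] [20.9 29.8] 2.6
  flange 74 x med [-2.   0.3  3.9] y [ 75.5  97.1 105.8]
held 31 mean [-10.7 -90.  238.2] mid [-11.1 -91.2] ext [19.9 29.7] rect [-11.3 -91.4] [30.9 17.9] 80.5
  flange 46 x med [-3.7 -1.8  0.7] y [-101.1  -87.3  -75.8]
held origin by tool, rack frame [-142.9   22.9] 219.3 yaw 1.734 t 23.0333
0.03512172165368915 [ 0.01750909  0.22682003 -0.88936188] [ 0.48806566 -0.02075937  0.26037033]
```

View pics/p5.png

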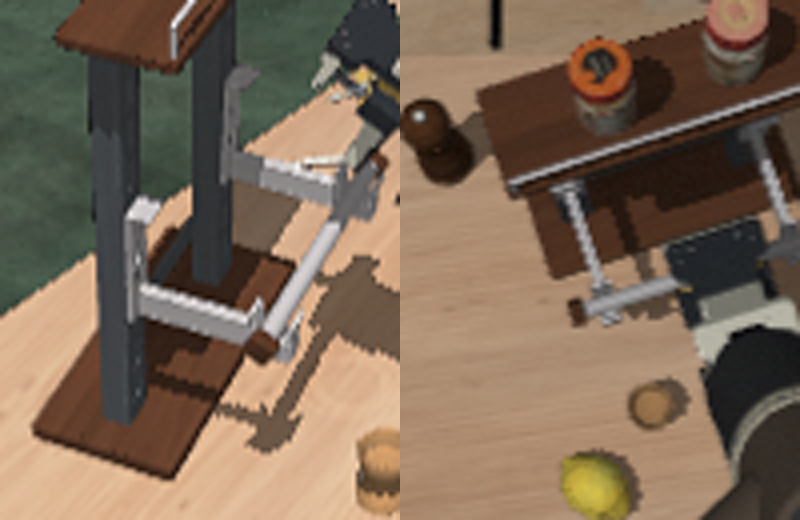

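The rail lies in both cups: in the scene half it runs from (265,345) to (365,195), and its block sits outside the twin cup. The bracket is level with the twin (tabs at 238.2 and 238.3), and the gripper is clear. I hand it in.

```bash
python3 -c "
from station import arm
print(arm.job_done())"
```

```text
the job is handed in; nothing more can be done
None
```

I handed the job in at about 23 s; no verdict came back. The bracket is hooked in and home, level with its twin, and the rail is released and resting in both cups. The catch being out was inferred from a lift test (about 13 N of resistance), not seen directly.

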